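Gauge a ceramic bar on the sectioning saw with the flip stop

ROBOT

A 7-joint arm with a two-finger parallel gripper is mounted at the origin on a cart in front of the work surface, level with it; the furniture and walls round the work are solid. World frame = base frame: x ahead of the robot, y to its left, z up, the work surface at z = 0. Lengths are in m, angles in rad, forces in N, time in s.
With the tool pointing down it reaches from about 0.425 to 0.875 m from the base axis. Payload 4.7 kg.
Tool frame: the origin (TCP) lies between the finger pads; the fingertips stand 14 mm ahead of it and the grasp point (between the pads) lies 5 mm behind it; z points along the fingers, y is the line along which they close (so a half turn about z gives the same grasp; the last joint's range is limited). The gripper opens to 87 mm and grips with 3 to 60 N. Pads are 19 mm wide; open, the fingers measure 117 mm over their backs; the gripper's body (75 mm by 190 mm) begins 51 mm behind the grasp point.
Start: joints at [0.014, 0.321, -0.07, 1.45, 0.023, 1.371, -0.057], TCP at [0.65, -0, 0.237] pointing down, gripper open.
Joint ranges: [-2.86, 2.86], [-0.3, 2.09], [-1.38, 1.24], [0.06, 2.45], [-1.56, 4.7], [0.09, 2.05], [-2.69, 2.69]. Speed limits (rad/s): [2.57, 2.57, 3.14, 3.14, 3.14, 3.14, 3.14].

INTERFACE

Orientations are given as a rotation vector (axis times angle).
In Python, from bench import ctrl gives the robot as it stands.
- The arm moves only by the tool step_arm, never from a script. Its argument "commands" is a list of rows, each an object with "travel": the shift along the tool's x, y, z in m, a list of three; "turn": the turn, a rotation vector about the tool's x, y, z in degrees, a list of three. A call has 1 to 5 rows; each row is the pose to reach, as a shift and turn from the pose commanded when the call began, along the tool's axes at that moment; what a row does not reach only later rows make up. A row lasts 1/10 s, in which the tool goes at most 50 mm and 8.59 degrees, less where a joint would pass 70% of its speed; a pose out of reach is approached as far as the arm can. A call with a gripper value outside its range is refused whole. "gripper" is the opening, from 0 (shut) to 1 (fully open), set as the call begins (left out, the last holds). The fingers move at their own pace and stop on an object; "force" is the grip in N (left out, the last holds). Time passes only in rows, so rows that repeat a pose let the fingers close. It gives the time, the measured TCP pose, the force, the opening and the grip force at its end, in the units of the state.
- ctrl.get_state(): the state, without advancing time (a new reading comes with each control period).
- ctrl.get_image(name): name is "scene" or "side" or "wrist"; returns the picture (384x512x3 uint8, red, green, blue); there is no depth.
- ctrl.camera_model(name): a dict with "fx", "fy", "cx", "cy" (pixels), "R" (3x3) and "t" (3): a world point X has camera coordinates R X + t; the wrist camera has in their place "T_tool_cam" (4x4, takes a point from camera to tool coordinates, whose origin is the TCP and whose axes are the flange's). Camera axes: x right, y down, z forward; pixel columns grow to the right and rows downward; lengths in m; the calibration is good to about 2 mm. A picture is of the moment at which its call begins: read the wrist's pose just before it. camera_model takes no time and is no camera call.
- ctrl.close_job(): hands the job in; it is judged then, once.
The state is a dict: "time": time; "joint_positions": joint angles; "qd": joint speeds; "joint_torque": joint torques, N m; "position": TCP position; "tool_rot": TCP orientation; "ft_force": force on the tool from outside, world axes, zero at the start; "torque": the same for the moment, N m; "grip_width": opening from 0.0 (shut) to 1.0 (fully open); "grip_force": force on a finger pad.
Only numpy, scipy, OpenCV 4.12 (cv2) and the standard library are available. Lean on these libraries where they do the work, as an engineer would, in place of code of your own. Each camera call takes 0.05 s, during which the arm holds its last target. There are 200 camera calls.

TASK

Set the white ceramic bar up for a cut on the small sectioning saw: swing the flip stop fully down onto the fence, lay the bar flat on the saw table along the fence, to the right of the stop and passing below the wheel, and slide it until it is flush against the fence with its end bearing gently on the lowered stop. Then swing the stop fully back up, so that the off-cut cannot jam, leaving the bar exactly where it was gauged, and do not disturb the bottle, the mouse or the tweezers.

Things in the scene. Friction and masses are not known exactly. Their poses are not given: they have to be found in the camera images.
- gauge (a point): Gauging corner of the black flip-stop carriage on the saw's low aluminium fence: on the dark steel saw table, at the foot of the fence's front face, in the plane of the stop's gauging face. x: square to the fence, pointing back through it; y: along the fence, away from the bar's side; z up. A gauged bar fills x -20 to 0, y -160 to 0, z 0 to 20 mm. Fence 14 mm high, 14 mm deep.
- bed (a point): Point on the saw table's top (28 mm above the bench), 45 mm in front of the fence face and 105 mm to the -y side of the saw wheel; axes as gauge. It is open above here: room to lay the bar down. From here the table reaches 90 mm to the -y side and 35 mm forward.
- motor (a point): Centre of the raised saw motor, a white cylinder 100 mm thick, 120 mm long, lying along the fence above and behind it; axes as gauge. It is 92 mm behind the fence face and 217 mm above the table, over the stop, so the stop must be worked with the tool leaning 35 to 45 degrees, hand nearer the robot, fingertips pointing down and away. The wheel in its blue guard (126 mm) is 90 mm to its -y side.
- stop_leaf (a joint): Angle of the stop's steel leaf about its hinge, which runs along the fence: 0 = fully down, its arm resting on the fence; it grows as the leaf swings up and back; 1.45 rad = fully up, at its end stop. A friction hinge: it moves at about 1 N on the tab and stays where it is left. It starts up. The leaf is 16 mm wide (y 0 to 16 mm from gauge); when down its finger reaches to 2 mm above the table.
- leaf_hinge (a point): On the leaf's hinge axis, mid-width: 24 mm behind the fence face, 22 mm above the table; axes as gauge.
- leaf_tab (a point): Centre of the leaf's red grip tab: 14 mm wide along the fence, 28 mm long, 11 mm thick, 64 mm from the hinge. With the leaf down it lies forward of the hinge, 30 degrees above level. It can be pinched across its 14 mm width and led round the hinge in an arc, turning between the fingers while the tool keeps its lean.
- bar_center (a point): Centre of the loose white ceramic bar, 160 x 20 x 20 mm, about 0.16 kg, lying on the bench to the right of the saw; its x axis lies along its length. Both ends are alike.
- bar: The same bar; origin at the centre of its underside as it starts.
- media_bottle: Bystander: bottle with a blue cap, 70 mm across, 121 mm high; origin under its centre.
- mouse: Bystander: black computer mouse, 110 x 58 x 37 mm; origin under its centre.
- tweezers: Bystander: steel tweezers lying flat, 129 mm long along their y axis, 17 mm wide, 8 mm high; origin under their centre.

How it is judged:
By the outcome, as a careful person would: the job done as asked, in the order asked, and still so for the second after the job is handed in, with the robot touching nothing.
It also fails if it takes over 72 s, if anything falls off the work surface, if the arm or the gripper's body presses on something with over 40 N, if the wrist force passes 120 N, or if a joint passes its speed limit or range.

## Working session

There is one attempt and no reset: what is moved stays moved. The work goes in short steps, Python scripts to look and compute and a tool call to move; the robot and the scene stay as the last step left them, time stands still between calls to the robot, and variables do not carry over. Pictures are saved under pics/ and viewed, at most 10 in all, crops included, and the job is handed in when it is done.

Besides the shell and the picture viewer there is one more tool, called after ">>>" as name(argument=value, ...) on one line, values as JSON. step_arm: Moves the arm, as the interface text tells. Its arguments: {"type":"object","properties":{"commands":{"type":"array"},"gripper":{"type":"number"},"force":{"type":"number"}},"required":["commands"]}

```bash
mkdir -p pics; ls; python3 - <<'E'
from bench import ctrl
import cv2
for n in("scene","side","wrist"):
    cv2.imwrite(f"pics/{n}0.png",ctrl.get_image(n)[:,:,::-1])
    m=ctrl.camera_model(n); print(n,{k:(v.tolist() if hasattr(v,'tolist') else v) for k,v in m.items()})
s=ctrl.get_state();print(s)
E
```

```text
pics
scene {'fx': 496.86539719921456, 'fy': 496.86539719921456, 'cx': 261.0699183800934, 'cy': 195.90088164449855, 'R': [[-0.577032307469811, -0.8166266861501725, 0.0124326828743165], [-0.5865103121843147, 0.40374131524623674, -0.7021385932027212], [0.5683655248495664, -0.41244854931327735, -0.7119317553894123]], 't': [0.3091959128972311, 0.4918375714890013, 1.11320699555462]}
side {'fx': 449.9920905500344, 'fy': 449.9920905500344, 'cx': 257.5375028372241, 'cy': 194.21909313512867, 'R': [[-0.8136324668200239, -0.5812186551777803, -0.01367785837385154], [-0.277560892276973, 0.4090072456765888, -0.8692945554082695], [0.5108445556280045, -0.703489834935362, -0.49410514278627365]], 't': [0.4592565065738349, 0.3355394830534373, 1.257803523195141]}
wrist {'fx': 312.45895835840304, 'fy': 312.45895835840304, 'cx': 250.19566759571657, 'cy': 193.87257497786135, 'T_tool_cam': [[-0.0010404236150033475, -0.9536210396648678, -0.3010080235262761, 0.08390571321183203], [0.9999989598098504, -0.001292861701716519, 0.0006394433780002983, 0.0012494239091010995], [-0.0009989484044619005, -0.30100704512870463, 0.953621392841503, -0.14807004560790615], [0.0, 0.0, 0.0, 1.0]]}
{'time': 0.15, 'joint_positions': array([ 0.01408704,  0.32167834, -0.07010952,  1.45141815,  0.02260518,
        1.37077908, -0.0568839 ]), 'qd': array([-0.00039231, -0.00127438, -0.00048188, -0.00105921,  0.00044438,
        0.00030278, -0.00172443]), 'joint_torque': array([ 2.16972071e-04, -4.91794288e+01, -4.04079035e-01, -3.12878716e+01,
       -6.39387709e-02,  4.04033612e-02,  9.90178205e-05]), 'position': array([ 6.49597485e-01, -2.31271500e-05,  2.35684557e-01]), 'tool_rot': array([-2.22064893e+00, -2.22082324e+00,  1.75081531e-03]), 'ft_force': array([-0.50213105,  0.21613257, -0.17343219]), 'torque': array([ 0.02638173, -0.01162039,  0.00920114]), 'grip_force': 0.0, 'grip_width': 0.9961211347940511}
```

View pics/scene0.png

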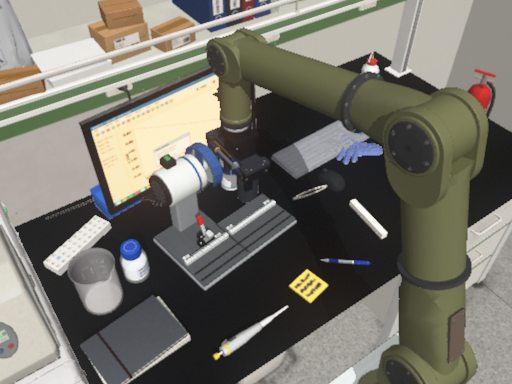

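View pics/side0.png

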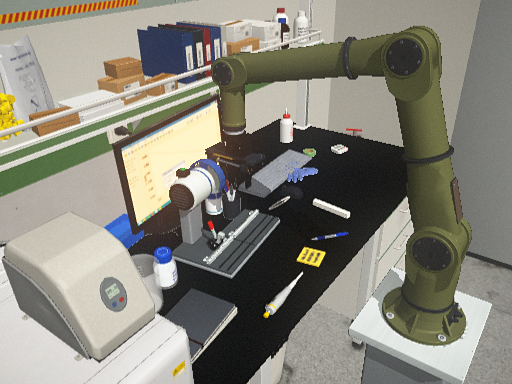

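View pics/wrist0.png

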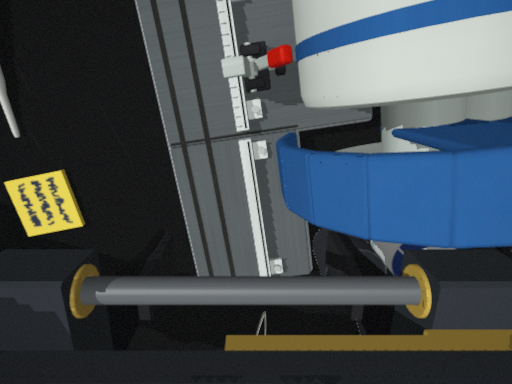

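The wrist view shows the fence as a bright line running from (225,0) to (275,275). The stop is at about (240,67), its red tab is at (280,56), and the wheel guard is on the right. In the scene view the bar is at (368,218), and the tweezers at (310,192) and mouse at (334,180) are next to it. I'll enlarge the stop.

```bash
cat > h.py <<'E'
from bench import ctrl
import cv2, numpy as np
from scipy.spatial.transform import Rotation as Ro
def cam(n,pos=None,rv=None):
    m=ctrl.camera_model(n); K=np.array([[m['fx'],0,m['cx']],[0,m['fy'],m['cy']],[0,0,1]])
    if n=='wrist':
        T=np.eye(4);T[:3,:3]=Ro.from_rotvec(rv).as_matrix();T[:3,3]=pos
        W=T@np.array(m['T_tool_cam']); return K,W[:3,:3],W[:3,3]
    R=np.array(m['R']);return K,R.T,-R.T@np.array(m['t'])
def ray(c,p):
    K,R,o=c; d=R@np.linalg.solve(K,[p[0],p[1],1]); return o,d/np.linalg.norm(d)
def onz(c,p,z):
    o,d=ray(c,p); return o+d*(z-o[2])/d[2]
def proj(c,X):
    K,R,o=c; v=K@(R.T@(np.array(X)-o)); return v[:2]/v[2]
def tri(rs):
    A=sum(np.eye(3)-np.outer(d,d) for o,d in rs);b=sum((np.eye(3)-np.outer(d,d))@o for o,d in rs)
    return np.linalg.solve(A,b)
def shot(n,f):
    s=ctrl.get_state(); im=ctrl.get_image(n)[:,:,::-1].copy(); cv2.imwrite(f"pics/{f}.png",im); return im,cam(n,s['position'],s['tool_rot'])
E
python3 - <<'E'
from h import *
im=cv2.imread('pics/wrist0.png');c=im[20:160,195:335];cv2.imwrite('pics/c0.png',cv2.resize(c,None,fx=4,fy=4,interpolation=cv2.INTER_CUBIC))
s=ctrl.get_state();w=cam('wrist',s['position'],s['tool_rot'])
print(w[2])
for v in(10,110,160,200,240): 
    print(v,im[v,150:290].mean(1).astype(int).tolist())
# bar in scene and side
for n,box in(('scene',(340,190,395,245)),('side',(300,190,360,225))):
    i=cv2.imread(f'pics/{n}0.png');x0,y0,x1,y1=box
    m=(i[y0:y1,x0:x1].min(2)>110).astype(np.uint8)
    ct=max(cv2.findContours(m,0,2)[0],key=cv2.contourArea);r=cv2.minAreaRect(ct)
    b=cv2.boxPoints(r)+[x0,y0];print(n,b.tolist());C=cam(n)
    k=np.argsort([np.linalg.norm(b[j]-b[(j+1)%4]) for j in range(4)])[:2]
    print([onz(C,(b[j]+b[(j+1)%4])/2,.012).round(4).tolist() for j in k])
E
```

```text
[0.65106145 0.08389504 0.38374558]
10 [93, 86, 59, 36, 39, 39, 42, 50, 79, 96, 95, 96, 94, 95, 96, 95, 95, 96, 96, 97, 96, 95, 97, 95, 95, 97, 95, 94, 94, 88, 61, 40, 42, 40, 41, 52, 80, 96, 96, 97, 97, 95, 96, 97, 97, 97, 95, 96, 96, 95, 96, 95, 95, 97, 97, 95, 96, 96, 93, 94, 96, 93, 95, 95, 96, 93, 95, 156, 212, 212, 210, 209, 207, 206, 206, 208, 200, 146, 42, 150, 215, 195, 88, 71, 71, 69, 69, 70, 68, 71, 68, 68, 65, 73, 85, 94, 96, 93, 97, 95, 96, 95, 97, 96, 96, 96, 97, 98, 98, 97, 98, 97, 99, 98, 96, 97, 96, 98, 96, 97, 95, 97, 95, 97, 94, 97, 96, 94, 95, 96, 94, 96, 98, 95, 96, 97, 95, 96, 96, 96]
110 [24, 23, 25, 25, 22, 25, 19, 25, 21, 74, 123, 122, 94, 94, 94, 94, 96, 96, 98, 98, 97, 97, 96, 81, 42, 46, 43, 47, 54, 80, 97, 96, 94, 96, 95, 95, 95, 94, 96, 94, 93, 95, 95, 94, 96, 95, 95, 95, 91, 71, 42, 44, 39, 43, 61, 92, 97, 96, 96, 97, 96, 96, 96, 96, 96, 97, 95, 94, 95, 94, 94, 94, 95, 97, 98, 96, 96, 95, 95, 95, 97, 96, 95, 159, 216, 215, 215, 215, 214, 217, 216, 208, 164, 52, 156, 213, 181, 136, 168, 165, 166, 170, 186, 190, 189, 188, 188, 189, 181, 167, 166, 148, 66, 
[... 1608 characters left out ...]
 97, 97, 97, 96, 99, 97, 96, 94, 99, 98, 98, 97, 95, 97, 97, 93, 97, 98, 95, 96, 97, 99, 107, 164, 211, 211, 212, 213, 213, 212, 196, 127, 107, 178, 189, 71, 70, 67, 70, 70, 70, 70, 72, 70, 77, 94, 98, 99, 96, 97, 98, 97, 98, 97, 98, 99, 98, 97, 101]
scene [[346.94235038757324, 202.94004249572754], [353.6372013092041, 196.50268745422363], [388.9369659423828, 233.21444702148438], [382.2421188354492, 239.65180206298828]]
[[0.3847, -0.3425, 0.012], [0.5563, -0.3593, 0.012]]
side [[311.34482765197754, 204.13792991638184], [314.17241287231445, 197.0689640045166], [350.72413635253906, 211.68965339660645], [347.8965492248535, 218.75861930847168]]
[[0.5512, -0.3588, 0.012], [0.3847, -0.3411, 0.012]]
```

View pics/c0.png

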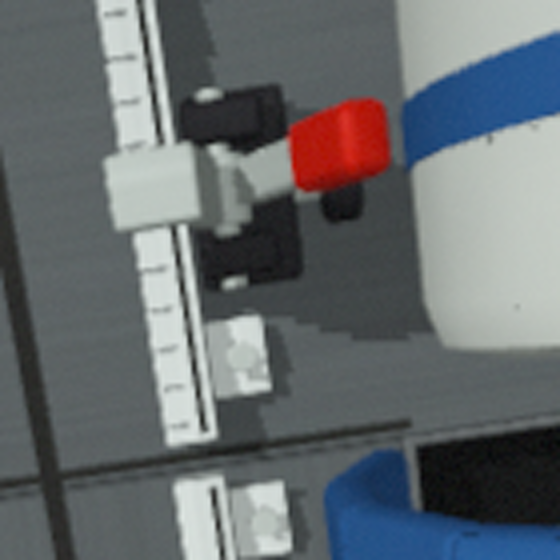

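The crop shows the leaf block at (105–215,145–230) in the crop, the red tab at (340,145) and the hinge blocks. The fence's front edge is clear. Next I'll calculate the fence frame and the tab.

```bash
python3 - <<'E'
from h import *
s=ctrl.get_state();w=cam('wrist',s['position'],s['tool_rot'])
P=np.array([onz(w,p,.042) for p in[(216.6,10),(232.6,110),(240.6,160),(247.1,200)]]);print(P.round(4))
a=np.polyfit(P[:,1],P[:,0],1);print('fence x=a*y+b',a)
T=np.array([onz(w,p,.028) for p in[(159,110),(171,160),(180,200),(189,240)]]);print('table front',np.polyfit(T[:,1],T[:,0],1))
d=np.array([a[0],1,0]);d/=np.linalg.norm(d); gx=np.array([d[1],-d[0],0]);print('gy',d,'gx',gx, np.degrees(np.arctan2(gx[1],gx[0])))
rs=[]
for n in('wrist','scene','side'):
    i=cv2.imread(f'pics/{n}0.png').astype(int)
    m=((i[:,:,2]>150)&(i[:,:,1]<60)&(i[:,:,0]<60)).astype(np.uint8)
    if n!='wrist': m[:, :190]=0; m[:, 230:]=0; m[:200]=0;m[260:]=0
    k,l,st,ce=cv2.connectedComponentsWithStats(m);j=1+np.argmax(st[1:,4]);print(n,st[j],ce[j])
    rs.append(ray(w if n=='wrist' else cam(n),ce[j]))
X=tri(rs);print('tab',X);F=np.array([a[1],0,0])
print('tab along fence',(X-F)@d,'behind',(X-F)@gx)
for p in[(224.5,77.5),(221.5,60.0),(248,75)]:
    for z in(.07,.08): q=onz(w,p,z);print(p,z,(q-F)@d,(q-F)@gx)
q=onz(w,(303,175),.028);
for p in[(235.5,130.5)]: q=onz(w,p,.042);print('kerf',(q-F)@d,(q-F)@gx)
E
```

```text
[[ 0.6185  0.1625  0.042 ]
 [ 0.6323  0.069   0.042 ]
 [ 0.6402  0.0154  0.042 ]
 [ 0.6472 -0.0314  0.042 ]]
fence x=a*y+b [-0.14804626  0.64251102]
table front [-0.14945782  0.56095113]
gy [-0.14645003  0.98921807  0.        ] gx [0.98921807 0.14645003 0.        ] 8.421256515903634
wrist [268  45  24  21 378] [279.33068783  54.6984127 ]
scene [197 216   6   9  35] [199.34285714 219.85714286]
side [208 221   6   9  35] [210.37142857 224.68571429]
tab [0.67269137 0.11365105 0.11031084]
tab along fence 0.10800576291885096 behind 0.046499146266538886
(224.5, 77.5) 0.07 0.10107459693924742 -0.001008844122599157
(224.5, 77.5) 0.08 0.10045829111167093 -0.00031549526206115565
(221.5, 60.0) 0.07 0.1164937670228903 -0.0011431103242750477
(221.5, 60.0) 0.08 0.11538600662234633 -0.0004454820026214543
(248, 75) 0.07 0.09999067023672388 0.02122112539514289
(248, 75) 0.08 0.0994089123602905 0.021205939352883944
kerf 0.04822587826433319 -0.0004366174715173846
```

>>> step_arm(commands=[{"travel": [0,-0.05,0],"turn": [0,0,4]},{"travel": [0.03,-0.1,-0.02],"turn": [0,0,12]},{"travel": [0.06,-0.15,-0.02],"turn": [0,0,20.5]},{"travel": [0.06,-0.15,-0.02],"turn": [0,0,29]},{"travel": [0.06,-0.15,-0.02],"turn": [0,0,37]}], gripper=0.45, force=10)

```text
time: 0.65
position: [0.4977, 0.0625, 0.2573]
tool_rot: [-2.812, -1.4, -0.001]
ft_force: [-0.4, 0.1, 0.3]
grip_width: 0.634
grip_force: 0.0
```

>>> step_arm(commands=[{"travel": [0,0,0],"turn": [0,0,8]},{"travel": [0,0,0],"turn": [0,0,16]},{"travel": [0,0,0],"turn": [0,0,24]},{"travel": [0,0,0],"turn": [0,0,32]},{"travel": [0,0,0],"turn": [0,0,40]}])

```text
time: 1.15
position: [0.4998, 0.0599, 0.2563]
tool_rot: [3.122, 0.347, -0.001]
ft_force: [0.9, 0.1, -0.0]
grip_width: 0.454
grip_force: 0.0
```

>>> step_arm(commands=[{"travel": [0,0,0],"turn": [0,8,4]},{"travel": [0,0,0],"turn": [0,16.5,4]},{"travel": [0,0,0],"turn": [0,25,4]},{"travel": [0,0,0],"turn": [0,33.5,4]},{"travel": [0,0,0],"turn": [0,41.5,4]}])

```text
time: 1.65
position: [0.5188, 0.0752, 0.2053]
tool_rot: [-2.962, -0.247, -0.795]
ft_force: [0.4, 1.3, 0.5]
grip_width: 0.452
grip_force: 0.0
```

```bash
cat >> h.py <<'E'
d=np.array([-.14645,.98922,0]);gx=np.array([.98922,.14645,0]);zz=np.array([0,0,1.])
G=np.array([.6278,.0992,.028])
def g2w(p): return G+p[0]*gx+p[1]*d+p[2]*zz
def w2g(p): q=np.array(p)-G; return np.array([q@gx,q@d,q[2]])
def Rlean(L):
    L=np.radians(L);z=np.sin(L)*gx-np.cos(L)*zz;y=-d;return np.column_stack([np.cross(y,z),y,z])
def plan(R,p):
    s=ctrl.get_state();R0=Ro.from_rotvec(s['tool_rot']).as_matrix()
    print('travel',(R0.T@(np.array(p)-s['position'])).round(4),'turn',np.degrees(Ro.from_matrix(R0.T@R).as_rotvec()).round(2))
E
python3 - <<'E'
from h import *
s=ctrl.get_state();print(s['time'],s['joint_positions'].round(2),s['position'],w2g(s['position']))
R=Rlean(42);tab=g2w([.048,.008,.081]);plan(R,tab-.07*R[:,2]);plan(R,tab+.005*R[:,2])
im,w=shot('wrist','w1')
i=im.astype(int);m=((i[:,:,2]>150)&(i[:,:,1]<60)&(i[:,:,0]<60)).astype(np.uint8)
k,l,st,ce=cv2.connectedComponentsWithStats(m);j=1+np.argmax(st[1:,4]);print(st[j],ce[j],proj(w,tab))
E
```

```text
1.65 [ 0.39 -0.3  -0.48  2.21 -0.29  0.69 -1.34] [0.51876298 0.07522552 0.20534164] [-0.11137266 -0.00774756  0.17734164]
travel [ 0.0753 -0.012   0.0952] turn [-1.82 11.88  0.46]
travel [ 0.0907 -0.0096  0.1686] turn [-1.82 11.88  0.46]
[234  75  14  29 358] [240.68156425  89.5       ] [240.22338745  89.65681282]
```

View pics/w1.png

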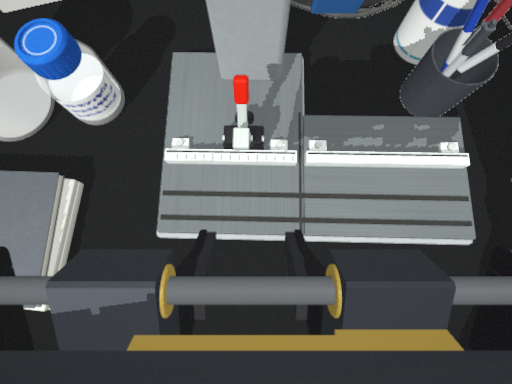

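The wrist view shows the tab at (240,90), and the projected estimate agrees with it. The leaf is up, and the motor and bottle are clear of the path.

>>> step_arm(commands=[{"travel": [0.02,-0.003,0.025],"turn": [-0.5,3,0.1]},{"travel": [0.04,-0.006,0.05],"turn": [-1,6,0.2]},{"travel": [0.06,-0.01,0.075],"turn": [-1.5,9,0.4]},{"travel": [0.075,-0.012,0.095],"turn": [-1.8,11.9,0.5]},{"travel": [0.075,-0.012,0.095],"turn": [-1.8,11.9,0.5]}])

```text
time: 2.2
position: [0.6253, 0.1069, 0.157]
tool_rot: [-2.881, -0.212, -1.091]
ft_force: [-0.5, 1.4, -0.5]
grip_width: 0.451
grip_force: 0.0
```

```bash
python3 - <<'E'
from h import *
s=ctrl.get_state();print(s['time'],s['joint_positions'].round(2),s['position'],w2g(s['position']))
R=Rlean(42);tab=g2w([.048,.008,.081]);plan(R,tab-.07*R[:,2]);plan(R,tab+.005*R[:,2])
E
```

```text
2.2 [ 0.52 -0.03 -0.74  2.2   0.16  0.24 -1.8 ] [0.62532538 0.10685802 0.15702321] [-0.00132643  0.00793787  0.12902321]
travel [ 0.0045 -0.0001 -0.0013] turn [-0.09  0.53 -0.03]
travel [0.0052 0.     0.0736] turn [-0.09  0.53 -0.03]
```

>>> step_arm(commands=[{"travel": [0.005,0,0.02],"turn": [0,0.5,0]},{"travel": [0.005,0,0.04],"turn": [0,0.5,0]},{"travel": [0.005,0,0.06],"turn": [0,0.5,0]},{"travel": [0.005,0,0.074],"turn": [0,0.5,0]},{"travel": [0.005,0,0.074],"turn": [0,0.5,0]}])

```text
time: 2.7
position: [0.6782, 0.1127, 0.106]
tool_rot: [-2.879, -0.209, -1.106]
ft_force: [-0.4, 0.7, -0.7]
grip_width: 0.45
grip_force: 0.0
```

>>> step_arm(commands=[{"travel": [0,0,0]},{"travel": [0,0,0]},{"travel": [0,0,0]},{"travel": [0,0,0]},{"travel": [0,0,0]}], gripper=0, force=8)

```text
$.commands[0]: bad value
```

```bash
python3 - <<'E'
from h import *
s=ctrl.get_state();print(s['time'],s['grip_width']*87,s['grip_force'],s['ft_force'],s['joint_positions'].round(2),w2g(s['position']))
R=Rlean(42);R0=Ro.from_rotvec(s['tool_rot']).as_matrix()
p0=s['position']-.005*R0[:,2];g0=w2g(p0)
h=np.array([.024,.008,.022]);r=np.hypot(g0[0]-h[0],g0[2]-h[2]);th=np.arctan2(g0[2]-h[2],h[0]-g0[0]);print('grasp',g0,'r',r,np.degrees(th)-30)
for a in np.radians(np.linspace(np.degrees(th)-30,-3,16)[1:]):
    t=g2w([h[0]-r*np.cos(a+np.pi/6),g0[1],h[2]+r*np.sin(a+np.pi/6)])
    print(np.degrees(a).round(1),(R0.T@(t-p0)).round(4))
E
```

```text
2.7 39.13472379348208 0.0 [-0.35910641  0.65322772 -0.66955093] [ 0.3   0.19 -0.57  2.14  0.95  0.18 -2.53] [0.05182389 0.0059837  0.07798704]
grasp [0.04847758 0.00599935 0.08170214] r 0.06452517497668947 82.29338597523358
76.6 [-0.0031  0.     -0.0056]
70.9 [-0.0067  0.     -0.0109]
65.2 [-0.0108  0.0001 -0.0158]
59.5 [-0.0153  0.0001 -0.0203]
53.9 [-0.0203  0.0001 -0.0243]
48.2 [-0.0257  0.0001 -0.0278]
42.5 [-0.0314  0.0001 -0.0307]
36.8 [-0.0373  0.0001 -0.0331]
31.1 [-0.0435  0.0001 -0.0349]
25.4 [-0.0498  0.0002 -0.036 ]
19.7 [-0.0562  0.0002 -0.0365]
14.1 [-0.0626  0.0002 -0.0364]
8.4 [-0.0689  0.0002 -0.0356]
2.7 [-0.0752  0.0002 -0.0343]
-3.0 [-0.0813  0.0002 -0.0323]
```

>>> step_arm(commands=[{"travel": [0,0,0],"turn": [0,0,0]},{"travel": [0,0,0],"turn": [0,0,0]},{"travel": [0,0,0],"turn": [0,0,0]},{"travel": [0,0,0],"turn": [0,0,0]},{"travel": [0,0,0],"turn": [0,0,0]}], gripper=0, force=8)

```text
time: 3.2
position: [0.6783, 0.1138, 0.1083]
tool_rot: [-2.874, -0.209, -1.111]
ft_force: [-0.1, 0.6, 1.9]
grip_width: 0.163
grip_force: 8.0
```

```bash
cat >> h.py <<'E'
def arc(a1,n,r=None):
    s=ctrl.get_state();print(s['time'],s['grip_width']*87,s['grip_force'],s['ft_force'].round(2),s['joint_positions'].round(2),w2g(s['position']))
    R0=Ro.from_rotvec(s['tool_rot']).as_matrix()
    print('lean',np.degrees(np.arctan2(R0[:,2]@gx,-R0[2,2])))
    p0=s['position']-.005*R0[:,2];g0=w2g(p0)
    h=np.array([.024,.008,.022]);r=r or np.hypot(g0[0]-h[0],g0[2]-h[2]);th=np.arctan2(g0[2]-h[2],h[0]-g0[0]);print('grasp',g0,'r',r,np.degrees(th)-30)
    for a in np.radians(np.linspace(np.degrees(th)-30,a1,n+1)[1:]):
        t=g2w([h[0]-r*np.cos(a+np.pi/6),g0[1],h[2]+r*np.sin(a+np.pi/6)])
        print(np.degrees(a).round(1),(R0.T@(t-p0)).round(4))
E
python3 -c "
from h import *
arc(-3,15)"
```

```text
3.2 14.173092394834313 8.000143258832395 [-0.09  0.6   1.95] [ 0.31  0.18 -0.57  2.14  0.95  0.18 -2.53] [0.05210383 0.00709449 0.08034852]
lean 42.26791052312983
grasp [0.04874083 0.00709712 0.08404856] r 0.06679919733094278 81.73881980371829
76.1 [-0.0032  0.     -0.0058]
70.4 [-0.0069  0.     -0.0112]
64.8 [-0.0111  0.     -0.0162]
59.1 [-0.0159  0.     -0.0208]
53.5 [-0.021   0.     -0.0249]
47.8 [-0.0265  0.0001 -0.0285]
42.2 [-0.0324  0.0001 -0.0315]
36.5 [-0.0385  0.0001 -0.034 ]
30.9 [-0.0448  0.0001 -0.0358]
25.2 [-0.0513  0.0001 -0.0369]
19.6 [-0.0579  0.0001 -0.0375]
13.9 [-0.0645  0.0001 -0.0374]
8.3 [-0.071   0.0001 -0.0366]
2.6 [-0.0774  0.0001 -0.0352]
-3.0 [-0.0837  0.0001 -0.0332]
```

>>> step_arm(commands=[{"travel": [-0.0032,0,-0.0058],"turn": [0,-0.5,0]},{"travel": [-0.0069,0,-0.0112],"turn": [0,-1,0]},{"travel": [-0.0111,0,-0.0162],"turn": [0,-1.5,0]},{"travel": [-0.0159,0,-0.0208],"turn": [0,-2,0]},{"travel": [-0.021,0,-0.0249],"turn": [0,-2.5,0]}])

```text
time: 3.7
position: [0.6465, 0.1091, 0.1127]
tool_rot: [-2.9, -0.211, -1.049]
ft_force: [0.9, 0.6, 0.2]
grip_width: 0.16
grip_force: 8.0
```

```bash
python3 -c "
from h import *
arc(-3,10,.065)"
```

```text
3.7 13.900693923074723 7.999705692054704 [0.9  0.58 0.19] [ 0.48  0.13 -0.75  2.17  0.66  0.23 -2.25] [0.01998272 0.00709407 0.08470692]
lean 39.76789852443461
grasp [0.01678432 0.00709556 0.08855013] r 0.065 53.811893497536175
48.1 [-0.0066  0.     -0.0017]
42.4 [-0.0124  0.     -0.0044]
36.8 [-0.0185  0.     -0.0065]
31.1 [-0.0248  0.     -0.0081]
25.4 [-0.0312  0.0001 -0.009 ]
19.7 [-0.0376  0.0001 -0.0092]
14.0 [-0.044   0.0001 -0.0089]
8.4 [-0.0504  0.0001 -0.0078]
2.7 [-0.0566  0.0001 -0.0062]
-3.0 [-0.0627  0.0001 -0.004 ]
```

>>> step_arm(commands=[{"travel": [-0.006,0,-0.003],"turn": [0,0,0]},{"travel": [-0.0125,0,-0.005],"turn": [0,0,0]},{"travel": [-0.0185,0,-0.0065],"turn": [0,0,0]},{"travel": [-0.025,0,-0.008],"turn": [0,0,0]},{"travel": [-0.031,0,-0.009],"turn": [0,0,0]}])

```text
time: 4.2
position: [0.6166, 0.1047, 0.099]
tool_rot: [-2.901, -0.211, -1.048]
ft_force: [4.0, 0.3, -0.9]
grip_width: 0.16
grip_force: 8.0
```

>>> step_arm(commands=[{"travel": [-0.006,0,0],"turn": [0,0,0]},{"travel": [-0.0125,0,0.0005],"turn": [0,0,0]},{"travel": [-0.018,0,0.001],"turn": [0,0,0]},{"travel": [-0.023,0,0.002],"turn": [0,0,0]},{"travel": [-0.026,0,0.003],"turn": [0,0,0]}])

```text
time: 4.7
position: [0.6002, 0.1023, 0.0813]
tool_rot: [-2.899, -0.211, -1.051]
ft_force: [-1.5, -0.9, 12.8]
grip_width: 0.16
grip_force: 8.0
```

```bash
python3 -c "
from h import *
arc(-5,5,.065)"
```

```text
4.7 13.88535317019022 8.000707687460817 [-1.54 -0.91 12.81] [ 0.41  0.07 -0.67  2.3   0.86  0.14 -2.48] [-0.02687465  0.00714478  0.05331755]
lean 39.87030633376472
grasp [-0.03007991  0.00714512  0.05715504] r 0.065 3.0261719781978584
1.4 [-0.0019  0.      0.0001]
-0.2 [-0.0036  0.      0.0007]
-1.8 [-0.0053  0.      0.0013]
-3.4 [-0.007   0.      0.0021]
-5.0 [-0.0086  0.      0.0028]
```

>>> step_arm(commands=[{"travel": [0,0,0],"turn": [0,0,0]},{"travel": [0,0,0],"turn": [0,0,0]},{"travel": [0,0,0],"turn": [0,0,0]}], gripper=0.4)

```text
time: 5.0
position: [0.598, 0.1021, 0.079]
tool_rot: [-2.902, -0.211, -1.044]
ft_force: [-0.6, -0.1, 0.1]
grip_width: 0.346
grip_force: 0.0
```

>>> step_arm(commands=[{"travel": [0,0,-0.02],"turn": [0,-1,0]},{"travel": [-0.005,0,-0.05],"turn": [0,-3,0]},{"travel": [-0.01,0,-0.08],"turn": [0,-6,0]},{"travel": [-0.01,0,-0.1],"turn": [0,-9,0]},{"travel": [-0.01,0,-0.11],"turn": [0,-10,0]}])

```text
time: 5.5
position: [0.5192, 0.0905, 0.1561]
tool_rot: [-2.992, -0.216, -0.78]
ft_force: [0.8, -3.3, -0.9]
grip_width: 0.399
grip_force: 0.0
```

```bash
python3 - <<'E'
from h import *
s=ctrl.get_state();print(s['time'],s['joint_positions'].round(2),w2g(s['position']),s['ft_force'])
im,w=shot('wrist','w2')
h=np.array([.024,.008,.022])
for a in(30,):
  t=g2w([h[0]-.064*np.cos(np.radians(a)),.008,h[2]+.064*np.sin(np.radians(a))]);print(proj(w,t))
i=im.astype(int);m=((i[:,:,2]>150)&(i[:,:,1]<60)&(i[:,:,0]<60)).astype(np.uint8)
k,l,st,ce=cv2.connectedComponentsWithStats(m);j=1+np.argmax(st[1:,4]);print(st[j],ce[j])
u,v=ce[j].astype(int);u=min(max(u,100),412);v=max(v,80)
cv2.imwrite('pics/w2c.png',cv2.resize(im[v-80:v+100,u-90:u+110],None,fx=3,fy=3,interpolation=cv2.INTER_CUBIC));print(u-90,v-80)
E
```

```text
5.5 [ 0.5  -0.24 -0.67  2.25 -0.24  0.58 -1.45] [-0.1087483   0.00733522  0.12814516] [ 0.80341086 -3.2530219  -0.86811828]
[250.23664411 163.92198864]
[243 149  17  29 450] [250.71111111 163.06666667]
160 83
```

View pics/w2c.png

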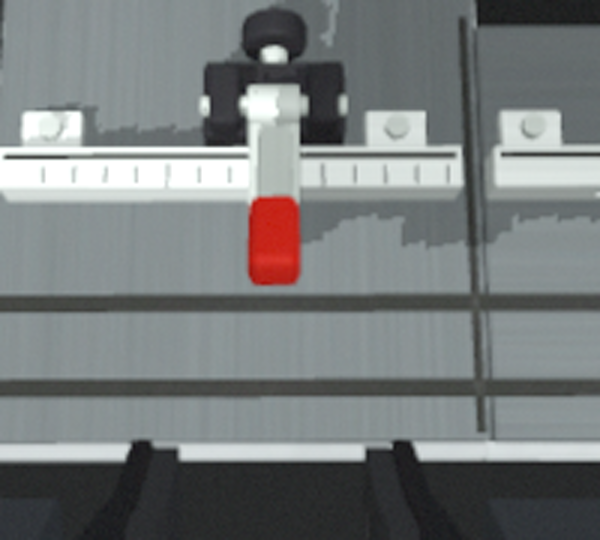

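The crop shows the leaf fully down: the red tab matches the prediction for 0 rad to within 1 px, and the arm rests on the fence. Next is the bar, gripped near its near end.

```bash
cat >> h.py <<'E'
def Rdown(deg):
    a=np.radians(deg);x=np.array([np.cos(a),np.sin(a),0]);return np.column_stack([x,np.cross(-zz,x),-zz])
E
python3 - <<'E'
from h import *
plan(Rdown(-5.7),[.43,-.345,.2])
K=cam('wrist',np.array([.6496,0,.2357]),np.array([-2.2206,-2.2208,.00175]))
for z in(.2,.25,.29):
  for p in((400,132),(300,135),(300,200),(400,245)): print(z,p,w2g(onz(K,p,z)).round(3))
E
```

```text
travel [-0.1157  0.4207 -0.1095] turn [ -4.03 -29.54  13.89]
0.2 (400, 132) [ 0.102 -0.05   0.172]
0.2 (300, 135) [ 0.044 -0.044  0.172]
0.2 (300, 200) [ 0.04  -0.083  0.172]
0.2 (400, 245) [ 0.101 -0.123  0.172]
0.25 (400, 132) [ 0.079 -0.042  0.222]
0.25 (300, 135) [ 0.037 -0.037  0.222]
0.25 (300, 200) [ 0.034 -0.065  0.222]
0.25 (400, 245) [ 0.079 -0.095  0.222]
0.29 (400, 132) [ 0.061 -0.034  0.262]
0.29 (300, 135) [ 0.032 -0.031  0.262]
0.29 (300, 200) [ 0.03  -0.051  0.262]
0.29 (400, 245) [ 0.061 -0.072  0.262]
```

>>> step_arm(commands=[{"travel": [-0.015,0.045,-0.012],"turn": [-0.6,-4.4,2]},{"travel": [-0.027,0.09,-0.025],"turn": [-1.1,-8,3.8]},{"travel": [-0.038,0.135,-0.036],"turn": [-1.5,-11,5.2]},{"travel": [-0.05,0.18,-0.048],"turn": [-2,-15,7]},{"travel": [-0.06,0.22,-0.058],"turn": [-2.4,-18,8.5]}], gripper=0.6)

```text
time: 6.05
position: [0.4729, -0.1409, 0.179]
tool_rot: [-3.114, 0.017, -0.312]
ft_force: [0.8, -0.5, 1.0]
grip_width: 0.595
grip_force: 0.0
```

```bash
python3 - <<'E'
from h import *
print(ctrl.get_state()['joint_positions'].round(2));plan(Rdown(-5.7),[.43,-.345,.2])
E
```

```text
[ 0.68 -0.1  -0.37  2.04 -0.13  1.01 -1.22]
travel [-0.0354  0.2042 -0.0314] turn [ -1.27 -11.41   5.05]
```

>>> step_arm(commands=[{"travel": [-0.008,0.045,-0.007],"turn": [-0.3,-2.5,1.1]},{"travel": [-0.016,0.09,-0.014],"turn": [-0.6,-5,2.2]},{"travel": [-0.024,0.135,-0.021],"turn": [-0.9,-7.5,3.3]},{"travel": [-0.032,0.18,-0.028],"turn": [-1.1,-10,4.4]},{"travel": [-0.0354,0.204,-0.031],"turn": [-1.3,-11.4,5]}])

```text
time: 6.55
position: [0.4295, -0.3469, 0.1988]
tool_rot: [3.136, -0.16, 0.0]
ft_force: [0.5, 0.6, -0.2]
grip_width: 0.598
grip_force: 0.0
```

```bash
python3 - <<'E'
from h import *
s=ctrl.get_state();print(s['joint_positions'].round(2),s['position'])
im,w=shot('wrist','w3')
m=(im.min(2)>105).astype(np.uint8);m[300:]=0
cts=sorted(cv2.findContours(m,0,2)[0],key=cv2.contourArea)[-4:]
for ct in cts:
    b=cv2.boxPoints(cv2.minAreaRect(ct));print(cv2.contourArea(ct),b.round(1).tolist())
    print([onz(w,p,.02).round(4).tolist() for p in b])
E
```

```text
[ 0.82  0.14 -0.2   1.74  0.03  1.26 -1.07] [ 0.42951534 -0.34694556  0.19879166]
813.5 [[-0.0, 0.0], [30.0, 0.0], [30.0, 46.0], [0.0, 46.0]]
[[0.6202, -0.1353, 0.02], [0.6174, -0.1626, 0.02], [0.58, -0.1506, 0.02], [0.5829, -0.1221, 0.02]]
1933.5 [[-18.399999618530273, 212.3000030517578], [15.699999809265137, 193.1999969482422], [48.5, 251.60000610351562], [14.5, 270.70001220703125]]
[[0.4207, -0.0439, 0.02], [0.4385, -0.089, 0.02], [0.3654, -0.1037, 0.02], [0.3449, -0.0561, 0.02]]
2989.5 [[240.0, 55.0], [260.0, 55.0], [260.0, 210.0], [240.0, 210.0]]
[[0.5516, -0.3489, 0.02], [0.5496, -0.3681, 0.02], [0.3914, -0.3532, 0.02], [0.3937, -0.3311, 0.02]]
3637.5 [[143.0, 299.0], [143.0, 281.0], [358.0, 281.0], [358.0, 299.0]]
[[0.2904, -0.1997, 0.02], [0.3154, -0.2049, 0.02], [0.2886, -0.462, 0.02], [0.2631, -0.462, 0.02]]
```

View pics/w3.png

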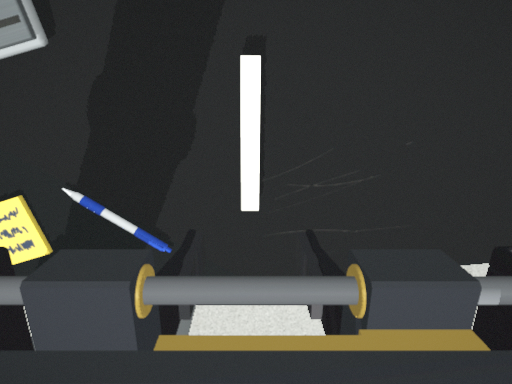

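The wrist view shows the bar at columns 240–260, rows 55–210, with nothing near its near end. I'll grip it about 30 mm from that end.

```bash
python3 - <<'E'
from h import *
plan(Rdown(-5.95),[.4225,-.3455,.06]);plan(Rdown(-5.95),[.4225,-.3455,.017])
E
```

```text
travel [-0.0071 -0.0041  0.1387] turn [ 0.18 -0.01 -0.05]
travel [-0.0071 -0.0042  0.1817] turn [ 0.18 -0.01 -0.05]
```

>>> step_arm(commands=[{"travel": [-0.007,-0.004,0.05],"turn": [0.2,0,0]},{"travel": [-0.007,-0.004,0.1],"turn": [0.2,0,0]},{"travel": [-0.007,-0.004,0.14],"turn": [0.2,0,0]},{"travel": [-0.007,-0.004,0.165],"turn": [0.2,0,0]},{"travel": [-0.007,-0.004,0.165],"turn": [0.2,0,0]}])

```text
time: 7.1
position: [0.422, -0.3351, 0.0297]
tool_rot: [-3.129, 0.15, 0.007]
ft_force: [0.6, 0.1, 0.8]
grip_width: 0.599
grip_force: 0.0
```

```bash
python3 - <<'E'
from h import *
s=ctrl.get_state();print(s['position'],s['tool_rot'],s['ft_force'])
plan(Rdown(-5.95),[.4225,-.3455,.017])
E
```

```text
[ 0.42198116 -0.33506988  0.02974961] [-3.12874454  0.15046047  0.00724397] [0.64239702 0.05034446 0.83244484]
travel [0.0016 0.0104 0.0126] turn [-0.51  0.29  0.44]
```

>>> step_arm(commands=[{"travel": [0,0.004,0],"turn": [0,0,0]},{"travel": [0,0.004,0],"turn": [0,0,0]},{"travel": [0,0.004,0],"turn": [0,0,0]},{"travel": [0,0.004,0],"turn": [0,0,0]}])

```text
time: 7.5
position: [0.4256, -0.3425, 0.0356]
tool_rot: [-3.136, 0.152, -0.008]
ft_force: [0.3, -0.1, 0.4]
grip_width: 0.598
grip_force: 0.0
```

```bash
python3 - <<'E'
from h import *
s=ctrl.get_state();print(s['position'],s['tool_rot'],s['qd'].round(3))
plan(Rdown(-5.95),[.4225,-.3455,.017])
E
```

```text
[ 0.42556359 -0.342543    0.03564992] [-3.1360355   0.15150227 -0.00752537] [-0.001  0.005 -0.001  0.008  0.002 -0.001  0.001]
travel [-0.0029  0.0033  0.0186] turn [-0.12 -0.27  0.42]
```

Settled. I'll go down and grip.

>>> step_arm(commands=[{"travel": [-0.003,0.003,0.01],"turn": [0,-0.3,0.3]},{"travel": [-0.003,0.003,0.0185],"turn": [0,-0.3,0.3]},{"travel": [-0.003,0.003,0.0185],"turn": [0,-0.3,0.3]},{"travel": [-0.003,0.003,0.0185],"turn": [0,-0.3,0.3]}])

```text
time: 7.9
position: [0.4211, -0.3442, 0.0148]
tool_rot: [-3.133, 0.16, 0.006]
ft_force: [0.2, -0.3, 0.2]
grip_width: 0.599
grip_force: 0.0
```

>>> step_arm(commands=[{"travel": [0,0,0],"turn": [0,0,0]},{"travel": [0,0,0],"turn": [0,0,0]},{"travel": [0,0,0],"turn": [0,0,0]},{"travel": [0,0,0],"turn": [0,0,0]},{"travel": [0,0,0],"turn": [0,0,0]}], gripper=0, force=45)

```text
time: 8.4
position: [0.4216, -0.3446, 0.0157]
tool_rot: [-3.134, 0.159, 0.004]
ft_force: [-0.4, -0.2, -0.4]
grip_width: 0.233
grip_force: 2.2
```

```bash
python3 - <<'E'
from h import *
s=ctrl.get_state();print(s['position'],s['tool_rot'],s['ft_force'],s['grip_width']*87,s['grip_force'])
E
```

```text
[ 0.42157276 -0.34455147  0.01569138] [-3.13393258  0.15930305  0.00379927] [-0.44029281 -0.19030387 -0.38592554] 20.27325451326837 2.1758831664919853
```

>>> step_arm(commands=[{"travel": [0,0,0],"turn": [0,0,0]},{"travel": [0,0,0],"turn": [0,0,0]},{"travel": [0,0,-0.03],"turn": [0,0,0]},{"travel": [0,0,-0.07],"turn": [0,0,0]},{"travel": [0,0,-0.11],"turn": [0,0,0]}])

```text
time: 8.9
position: [0.4211, -0.3443, 0.1261]
tool_rot: [-3.132, 0.159, 0.007]
ft_force: [0.9, -1.2, -1.8]
grip_width: 0.226
grip_force: 44.9
```

>>> step_arm(commands=[{"travel": [0,-0.02,-0.02],"turn": [0,0,-7]},{"travel": [0,-0.05,-0.04],"turn": [0,0,-15]},{"travel": [0,-0.08,-0.05],"turn": [0,0,-23]},{"travel": [0,-0.11,-0.05],"turn": [0,0,-31]},{"travel": [0,-0.14,-0.05],"turn": [0,0,-38]}])

```text
time: 9.4
position: [0.4361, -0.2046, 0.1764]
tool_rot: [-3.012, -0.878, 0.001]
ft_force: [0.5, 0.4, -2.4]
grip_width: 0.229
grip_force: 44.9
```

>>> step_arm(commands=[{"travel": [0,0,0],"turn": [0,0,-7]},{"travel": [0,0,0],"turn": [0,0,-15]},{"travel": [0,0,0],"turn": [0,0,-23]},{"travel": [0,0,0],"turn": [0,0,-31]},{"travel": [0,0,0],"turn": [0,0,-38]}])

```text
time: 9.9
position: [0.4358, -0.2056, 0.1758]
tool_rot: [-2.561, -1.81, 0.0]
ft_force: [-0.1, 0.2, -1.5]
grip_width: 0.227
grip_force: 44.9
```

>>> step_arm(commands=[{"travel": [0,0,0],"turn": [0,0,-7]},{"travel": [0,0,0],"turn": [0,0,-15]},{"travel": [0,0,0],"turn": [0,0,-22]},{"travel": [0,0,0],"turn": [0,0,-28]},{"travel": [0,0,0],"turn": [0,0,-28]}])

```text
time: 10.4
position: [0.4358, -0.2057, 0.1759]
tool_rot: [-2.054, -2.371, -0.002]
ft_force: [-0.3, -0.3, -2.3]
grip_width: 0.23
grip_force: 44.9
```

```bash
python3 - <<'E'
from h import *
s=ctrl.get_state();print(s['position'],s['joint_positions'].round(2),s['ft_force'],s['grip_width']*87,s['grip_force'])
t=g2w([-.038,-.143,.12]);print(t);plan(Rdown(98.42),t)
im,w=shot('wrist','w4')
E
```

```text
[ 0.43582434 -0.20566477  0.17585257] [ 0.75  0.02 -0.36  1.92  0.01  1.2   0.53] [-0.27334141 -0.3079213  -2.31363914] 19.985438013439435 44.91674244403839
[ 0.61115199 -0.04782356  0.148     ]
travel [0.1311 0.1961 0.028 ] turn [-0.13 -0.26 -0.22]
```

View pics/w4.png

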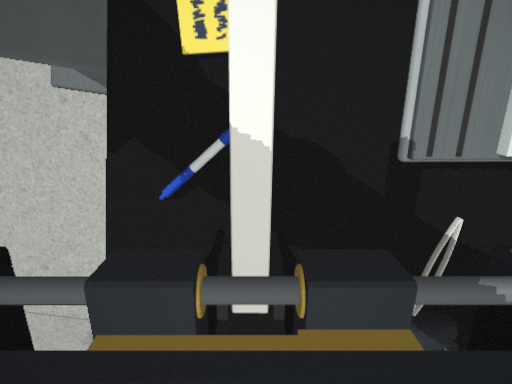

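The wrist view shows the bar held level and in line with the tool x axis, at columns 230–275. I'll carry it over the bed.

>>> step_arm(commands=[{"travel": [0.025,0.038,0.005],"turn": [0,0,0]},{"travel": [0.052,0.078,0.01],"turn": [0,0,0]},{"travel": [0.08,0.118,0.015],"turn": [-0.1,-0.2,-0.2]},{"travel": [0.107,0.16,0.02],"turn": [-0.1,-0.2,-0.2]},{"travel": [0.131,0.196,0.028],"turn": [-0.1,-0.2,-0.2]}])

```text
time: 10.95
position: [0.6133, -0.0462, 0.1485]
tool_rot: [2.056, 2.375, 0.003]
ft_force: [0.9, -0.9, -0.7]
grip_width: 0.227
grip_force: 44.9
```

>>> step_arm(commands=[{"travel": [0,0,0.03],"turn": [0,0,0]},{"travel": [0,0,0.05],"turn": [0,0,0]},{"travel": [0,0,0.05],"turn": [0,0,0]},{"travel": [0,0,0.05],"turn": [0,0,0]}])

```text
time: 11.35
position: [0.6113, -0.0484, 0.0984]
tool_rot: [-2.055, -2.375, -0.0]
ft_force: [-0.2, -0.6, -0.8]
grip_width: 0.222
grip_force: 44.9
```

```bash
python3 - <<'E'
from h import *
s=ctrl.get_state();print(s['position'],w2g(s['position']),s['joint_positions'].round(2),s['ft_force'],s['grip_width']*87,s['grip_force'])
plan(Rdown(98.42),g2w([-.038,-.143,.0165]))
im,w=shot('wrist','w5')
for p in([-.048,-.012,.018],[-.028,-.012,.018],[0,0,.014],[0,0,0]): print(proj(w,g2w(p)))
E
```

```text
[ 0.61127636 -0.04835226  0.09836027] [-0.03795454 -0.14354176  0.07036027] [ 0.44  0.39 -0.5   1.69  0.2   1.11  0.03] [-0.22167986 -0.62056886 -0.77604054] 19.35229391148595 44.91823375225067
travel [ 0.0005 -0.      0.0539] turn [-0.04 -0.06 -0.14]
[229.11817596   6.7628112 ]
[264.45171078   6.62437513]
[313.77488803 -15.66441053]
[309.30808903  -7.86486253]
```

View pics/w5.png

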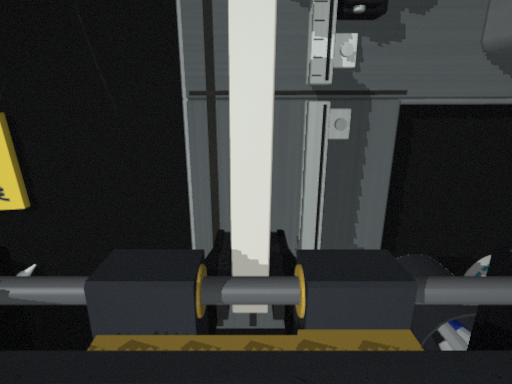

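The bar is parallel to the fence (edge at columns 303–310) and in front of it, and the area below is clear. I'll lower it.

>>> step_arm(commands=[{"travel": [0,0,0.03],"turn": [0,0,-0.1]},{"travel": [0,0,0.045],"turn": [0,0,-0.1]},{"travel": [0,0,0.05],"turn": [0,0,-0.1]},{"travel": [0,0,0.053],"turn": [0,0,-0.1]},{"travel": [0,0,0.053],"turn": [0,0,-0.1]}])

```text
time: 11.9
position: [0.6118, -0.0482, 0.046]
tool_rot: [2.051, 2.379, 0.002]
ft_force: [-0.4, 0.4, -1.1]
grip_width: 0.228
grip_force: 44.9
```

```bash
python3 - <<'E'
from h import *
s=ctrl.get_state();print(w2g(s['position']),s['ft_force'],s['torque'],s['grip_width']*87)
E
```

```text
[-0.03736313 -0.14343019  0.01796894] [-0.38488987  0.42675077 -1.11509761] [-0.03264451 -0.02836138 -0.00955675] 19.85634444148238
```

>>> step_arm(commands=[{"travel": [0,0,0.0015],"turn": [0,0,0]},{"travel": [0,0,0.0025],"turn": [0,0,0]},{"travel": [0,0,0.003],"turn": [0,0,0]},{"travel": [0,0,0.003],"turn": [0,0,0]}])

```text
time: 12.3
position: [0.6121, -0.0481, 0.0437]
tool_rot: [2.051, 2.379, 0.002]
ft_force: [-1.8, 0.1, 6.2]
grip_width: 0.226
grip_force: 44.9
```

>>> step_arm(commands=[{"travel": [0,0,0],"turn": [0,0,0]},{"travel": [0,0,0],"turn": [0,0,0]},{"travel": [0,0,0],"turn": [0,0,0]},{"travel": [0,0,0],"turn": [0,0,0]}], gripper=0.36)

```text
time: 12.7
position: [0.6119, -0.048, 0.0425]
tool_rot: [2.051, 2.38, 0.002]
ft_force: [1.1, 0.4, 0.9]
grip_width: 0.356
grip_force: 0.6
```

>>> step_arm(commands=[{"travel": [0,0,-0.03],"turn": [0,0,0]},{"travel": [0,0,-0.07],"turn": [0,0,0]},{"travel": [0,-0.02,-0.11],"turn": [0,0,0]},{"travel": [0,-0.04,-0.13],"turn": [0,0,0]},{"travel": [0,-0.04,-0.13],"turn": [0,0,0]}])

```text
time: 13.2
position: [0.5721, -0.0548, 0.1758]
tool_rot: [2.049, 2.375, 0.003]
ft_force: [0.3, -0.3, -0.1]
grip_width: 0.359
grip_force: 0.0
```

```bash
python3 - <<'E'
from h import *
s=ctrl.get_state();print(w2g(s['position']),s['joint_positions'].round(2))
im,w=shot('wrist','w6')
m=((im.min(2)>150)).astype(np.uint8);m[270:]=0;m[:,:170]=0
for ct in sorted(cv2.findContours(m,0,2)[0],key=cv2.contourArea)[-3:]:
    b=cv2.boxPoints(cv2.minAreaRect(ct));print(cv2.contourArea(ct));print([w2g(onz(w,p,.048)).round(4).tolist() for p in b])
plan(Rlean(12),g2w([-.075,-.09,.09]))
E
```

```text
[-0.07761651 -0.14415735  0.14781511] [ 0.5   0.23 -0.52  1.71  0.13  1.22  0.1 ]
1292.0
[[0.1207, -0.1937, 0.02], [0.1351, -0.1589, 0.02], [0.1846, -0.1893, 0.02], [0.1715, -0.2263, 0.02]]
2263.0
[[-0.004, -0.2046, 0.02], [-0.004, -0.062, 0.02], [0.0243, -0.0641, 0.02], [0.0289, -0.2075, 0.02]]
4363.5
[[-0.0514, -0.1726, 0.02], [-0.046, -0.0132, 0.02], [-0.025, -0.0144, 0.02], [-0.0263, -0.1743, 0.02]]
travel [0.0541 0.0025 0.0557] turn [-9.26  9.36 89.66]
```

View pics/w6.png

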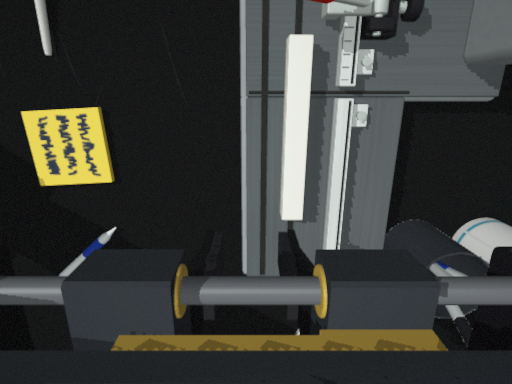

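The wrist view shows the bar lying flat and parallel to the fence at (285–312, 37–220). Its gap to the stop is about 14 mm and to the fence about 27 mm. I'll turn the tool so I can push squarely with both fingertips.

>>> step_arm(commands=[{"travel": [0,-0.03,0],"turn": [0,0,8]},{"travel": [0,-0.04,0],"turn": [0,0,16]},{"travel": [0,-0.04,0],"turn": [0,0,24]},{"travel": [0,-0.04,0],"turn": [0,0,32]},{"travel": [0,-0.04,0],"turn": [0,0,40]}], gripper=0.6)

```text
time: 13.75
position: [0.5318, -0.0598, 0.1704]
tool_rot: [-2.743, -1.525, 0.003]
ft_force: [-0.6, -0.6, 0.5]
grip_width: 0.591
grip_force: 0.0
```

>>> step_arm(commands=[{"travel": [0,0,0],"turn": [0,0,8]},{"travel": [0,0,0],"turn": [0,0,16]},{"travel": [0,0,0],"turn": [0,0,24]},{"travel": [0,0,0],"turn": [0,0,32]},{"travel": [0,0,0],"turn": [0,0,40]}])

```text
time: 14.25
position: [0.5319, -0.0597, 0.1702]
tool_rot: [-3.1, -0.496, 0.004]
ft_force: [0.3, 0.4, -0.0]
grip_width: 0.595
grip_force: 0.0
```

>>> step_arm(commands=[{"travel": [0,0,0],"turn": [0,0,8]},{"travel": [0,0,0],"turn": [0,0,10]},{"travel": [0,0,0],"turn": [0,0,10]}])

```text
time: 14.55
position: [0.5319, -0.0597, 0.1704]
tool_rot: [-3.131, -0.233, 0.004]
ft_force: [-0.0, 0.2, 0.3]
grip_width: 0.598
grip_force: 0.0
```

```bash
python3 - <<'E'
from h import *
s=ctrl.get_state();print(w2g(s['position']),s['joint_positions'].round(2))
plan(Rlean(15),g2w([-.085,-.094,.05]))
E
```

```text
[-0.11813878 -0.14316224  0.14238874] [ 0.43  0.15 -0.39  1.81  0.06  1.2  -1.41]
travel [ 0.0335 -0.0489  0.0924] turn [-0.12 15.16  0.07]
```

>>> step_arm(commands=[{"travel": [0.01,-0.02,0.03],"turn": [0,5,0]},{"travel": [0.02,-0.035,0.06],"turn": [0,10,0]},{"travel": [0.0335,-0.049,0.0925],"turn": [0,15,0]},{"travel": [0.0335,-0.049,0.0925],"turn": [0,15,0]},{"travel": [0.0335,-0.049,0.0925],"turn": [0,15,0]}])

```text
time: 15.05
position: [0.5575, -0.0067, 0.0793]
tool_rot: [-3.087, -0.23, -0.401]
ft_force: [0.5, -1.5, 1.1]
grip_width: 0.601
grip_force: 0.0
```

```bash
python3 - <<'E'
from h import *
s=ctrl.get_state();print(w2g(s['position']),s['joint_positions'].round(2),s['ft_force'])
plan(Rlean(15),g2w([-.085,-.094,.022]))
im,w=shot('wrist','w7')
E
```

```text
[-0.08506476 -0.09441484  0.05126731] [ 0.4   0.12 -0.43  2.06  0.03  0.71 -1.46] [ 0.51738797 -1.45344434  1.09829465]
travel [-0.0074 -0.0004  0.0283] turn [-0.09  0.2   0.11]
```

>>> step_arm(commands=[{"travel": [-0.004,0,0.015],"turn": [0,0.2,0]},{"travel": [-0.0075,0,0.0285],"turn": [0,0.2,0]},{"travel": [-0.0075,0,0.0285],"turn": [0,0.2,0]},{"travel": [-0.0075,0,0.0285],"turn": [0,0.2,0]}])

```text
time: 15.5
position: [0.5601, -0.0071, 0.0521]
tool_rot: [-3.086, -0.227, -0.415]
ft_force: [0.1, -0.1, 0.1]
grip_width: 0.598
grip_force: 0.0
```

>>> step_arm(commands=[{"travel": [0.0097,0,0.0026],"turn": [0,0,0]},{"travel": [0.0193,0,0.0052],"turn": [0,0,0]},{"travel": [0.0242,0,0.0065],"turn": [0,0,0]},{"travel": [0.029,0,0.0078],"turn": [0,0,0]},{"travel": [0.0338,0,0.0091],"turn": [0,0,0]}])

```text
time: 16.0
position: [0.593, -0.0013, 0.0504]
tool_rot: [-3.086, -0.229, -0.41]
ft_force: [-2.5, -0.5, 1.8]
grip_width: 0.6
grip_force: 1.2
```

>>> step_arm(commands=[{"travel": [0.003,0,0.0008],"turn": [0,0,0]},{"travel": [0.006,0,0.0016],"turn": [0,0,0]},{"travel": [0.009,0,0.0024],"turn": [0,0,0]},{"travel": [0.0106,0,0.0028],"turn": [0,0,0]},{"travel": [0.0106,0,0.0028],"turn": [0,0,0]}])

```text
time: 16.5
position: [0.6041, 0.0004, 0.0505]
tool_rot: [-3.085, -0.229, -0.412]
ft_force: [-1.1, -0.1, 0.7]
grip_width: 0.6
grip_force: 0.1
```

```bash
python3 - <<'E'
from h import *
s=ctrl.get_state();print(w2g(s['position']),s['joint_positions'].round(2),s['ft_force'])
im,w=shot('wrist','w8')
m=((im.min(2)>150)).astype(np.uint8);m[230:]=0
for ct in sorted(cv2.findContours(m,0,2)[0],key=cv2.contourArea)[-4:]:
    b=cv2.boxPoints(cv2.minAreaRect(ct));print(cv2.contourArea(ct),b.round(0).tolist());print([w2g(onz(w,p,.048)).round(4).tolist() for p in b])
E
```

```text
[-0.0378849  -0.09427492  0.02254877] [ 0.35  0.25 -0.41  1.99  0.12  0.66 -1.54] [-1.13747461 -0.11545245  0.66954082]
2754.0 [[79.0, 139.0], [177.0, 137.0], [177.0, 189.0], [80.0, 190.0]]
[[0.0277, -0.0028, 0.02], [0.0283, -0.0545, 0.02], [0.0009, -0.0547, 0.02], [0.0002, -0.0025, 0.02]]
3692.5 [[-1.0, 136.0], [71.0, 134.0], [74.0, 228.0], [1.0, 230.0]]
[[0.029, 0.0402, 0.02], [0.03, 0.0014, 0.02], [-0.0201, 0.0012, 0.02], [-0.0211, 0.0405, 0.02]]
7311.5 [[196.0, 138.0], [511.0, 138.0], [511.0, 189.0], [196.0, 189.0]]
[[0.028, -0.0649, 0.02], [0.028, -0.2324, 0.02], [0.0009, -0.2332, 0.02], [0.0009, -0.0647, 0.02]]
10035.5 [[102.0, 195.0], [398.0, 195.0], [398.0, 229.0], [102.0, 229.0]]
[[-0.0024, -0.0143, 0.02], [-0.0023, -0.1729, 0.02], [-0.0206, -0.1732, 0.02], [-0.0207, -0.0139, 0.02]]
```

>>> step_arm(commands=[{"travel": [0.001,0,0.0003],"turn": [0,0,0]},{"travel": [0.002,0,0.0005],"turn": [0,0,0]},{"travel": [0.003,0,0.0008],"turn": [0,0,0]},{"travel": [0.0035,0,0.0009],"turn": [0,0,0]},{"travel": [0.0035,0,0.0009],"turn": [0,0,0]}])

```text
time: 17.05
position: [0.6069, 0.0007, 0.0504]
tool_rot: [-3.086, -0.228, -0.41]
ft_force: [-3.4, 0.3, 2.3]
grip_width: 0.606
grip_force: 1.8
```

```bash
cat >> h.py <<'E'
def bar(f):
    s=ctrl.get_state();print(s['time'],w2g(s['position']).round(4),'F gx,gy,z',(s['ft_force']@gx).round(2),(s['ft_force']@d).round(2),s['ft_force'][2].round(2))
    im,w=shot('wrist',f);g=im.min(2)
    # edges on scan columns/rows of the bar
    for c in(120,200,250,300,380):
        col=g[:,c].astype(int);print(c,'rows',col[180:250].tolist() if c==250 else np.where((col[180:250]>150))[0][[0,-1]]+180)
    r=g[215].astype(int);x=np.where(r[90:420]>150)[0]+90;print('ends',x[0],x[-1],[w2g(onz(w,(u,215),.048)).round(4).tolist() for u in(x[0]-.5,x[-1]+.5)])
E
python3 -c "
from h import *
bar('w9')"
```

```text
17.05 [-0.0351 -0.0944  0.0224] F gx,gy,z -3.29 0.81 2.34
120 rows [180 232]
200 rows [180 231]
250 rows [198, 198, 196, 195, 195, 195, 197, 200, 201, 200, 199, 198, 199, 198, 180, 154, 180, 204, 210, 211, 210, 211, 210, 211, 211, 210, 210, 210, 209, 209, 210, 209, 209, 208, 209, 208, 209, 208, 209, 209, 208, 208, 208, 209, 209, 209, 209, 208, 209, 208, 209, 204, 163, 116, 116, 115, 115, 115, 118, 117, 116, 113, 114, 115, 114, 116, 116, 86, 54, 55]
300 rows [180 231]
380 rows [180 232]
ends 102 397 [[-0.0103, -0.014, 0.02], [-0.0104, -0.1728, 0.02]]
```

>>> step_arm(commands=[{"travel": [0.001,0,0.0003],"turn": [0,0,0]},{"travel": [0.002,0,0.0005],"turn": [0,0,0]},{"travel": [0.003,0,0.0008],"turn": [0,0,0]},{"travel": [0.003,0,0.0008],"turn": [0,0,0]}])

```text
time: 17.5
position: [0.6074, 0.0007, 0.0501]
tool_rot: [-3.088, -0.228, -0.401]
ft_force: [-14.4, -1.9, 11.8]
grip_width: 0.601
grip_force: 7.2
```

```bash
python3 -c "
from h import *
bar('w10')"
```

```text
17.5 [-0.0346 -0.0944  0.0221] F gx,gy,z -14.49 0.21 11.8
120 rows [180 233]
200 rows [180 232]
250 rows [199, 199, 197, 197, 195, 195, 196, 196, 198, 200, 200, 199, 198, 199, 195, 179, 153, 182, 203, 209, 212, 210, 210, 210, 210, 210, 210, 209, 210, 209, 209, 210, 210, 209, 208, 209, 208, 208, 208, 209, 209, 208, 208, 209, 208, 208, 208, 209, 208, 209, 209, 210, 202, 160, 117, 116, 116, 112, 114, 119, 115, 117, 112, 115, 116, 115, 116, 103, 72, 57]
300 rows [180 232]
380 rows [180 233]
ends 101 398 [[-0.0097, -0.0137, 0.02], [-0.0097, -0.1732, 0.02]]
```

>>> step_arm(commands=[{"travel": [-0.01,0,-0.0026],"turn": [0,0,0]},{"travel": [-0.0193,0,-0.0052],"turn": [0,0,0]},{"travel": [-0.01,0,-0.04],"turn": [0,0,0]},{"travel": [-0.0038,0.03,-0.063],"turn": [0,0,0]},{"travel": [-0.0038,0.075,-0.063],"turn": [0,0,0]}], gripper=0.6)

```text
time: 18.05
position: [0.6051, -0.0733, 0.1156]
tool_rot: [-3.084, -0.239, -0.427]
ft_force: [0.9, 0.8, -0.9]
grip_width: 0.599
grip_force: 0.0
```

>>> step_arm(commands=[{"travel": [0,0.03,0],"turn": [0,0,0]},{"travel": [0,0.046,0],"turn": [0,0,0]},{"travel": [0,0.046,0],"turn": [0,0,0]},{"travel": [0,0.046,0],"turn": [0,0,0]},{"travel": [0,0.046,0],"turn": [0,0,0]}], gripper=0, force=20)

```text
time: 18.55
position: [0.6083, -0.1193, 0.1103]
tool_rot: [-3.084, -0.232, -0.412]
ft_force: [-0.2, 0.9, -0.3]
grip_width: 0.232
grip_force: 0.0
```

```bash
python3 - <<'E'
from h import *
s=ctrl.get_state();print(w2g(s['position']),s['joint_positions'].round(2),s['ft_force'],s['grip_width'])
plan(Rlean(15),g2w([-.0175,-.215,.05]));plan(Rlean(15),g2w([-.0175,-.215,.022]))
im,w=shot('wrist','w11')
g=im.min(2);row=proj(w,g2w([-.010,-.1,.02]));print(row)
for y in(-.013,-.173): print(proj(w,g2w([-.01,y,.02])))
r=int(row[1]);print([ (u,int(g[r,u])) for u in range(0,420,6) if g[r,u]>150][::40], np.where(g[r]>150)[0][[0,-1]])
E
```

```text
[-0.05131152 -0.21330884  0.08233436] [ 0.54  0.21 -0.37  1.89 -0.02  0.8  -1.22] [-0.23013169  0.94236827 -0.31153398] 0.23230187529633672
travel [0.0241 0.0018 0.0401] turn [-0.12 -0.21  0.17]
travel [0.0168 0.0019 0.0671] turn [-0.12 -0.21  0.17]
[ 95.2619555  183.15738889]
[-24.37736724 182.86781575]
[195.71818271 183.40053157]
[(0, 242)] [  0 430]
```

>>> step_arm(commands=[{"travel": [0.024,0.002,0.04],"turn": [0,0,0]},{"travel": [0.024,0.002,0.04],"turn": [0,0,0]},{"travel": [0.0168,0.002,0.067],"turn": [0,0,0]},{"travel": [0.0168,0.002,0.067],"turn": [0,0,0]},{"travel": [0.0168,0.002,0.067],"turn": [0,0,0]}])

```text
time: 19.1
position: [0.6415, -0.1174, 0.0503]
tool_rot: [-3.085, -0.23, -0.41]
ft_force: [0.1, 0.3, 0.5]
grip_width: 0.006
grip_force: 0.0
```

```bash
python3 - <<'E'
from h import *
s=ctrl.get_state();print(w2g(s['position']),s['joint_positions'].round(2),s['ft_force'],s['grip_width'])
im,w=shot('wrist','w12')
g=im.min(2);p=proj(w,g2w([-.010,-.173,.02]));print(p)
for r in (int(p[1])-8,int(p[1]),int(p[1])+8):
    x=np.where(g[r]>150)[0];print(r,x[0],x[-1],np.where(np.diff(x)>1)[0][:5], w2g(onz(w,(x[-1]+.5,r),.048)).round(4))
print(g[int(p[1]),int(p[0])-40:int(p[0])+60].tolist())
E
```

```text
[-0.01819951 -0.21624541  0.02231518] [ 0.49  0.35 -0.35  1.86  0.05  0.7  -1.28] [0.1383565  0.27042709 0.54739546] 0.006306055974112656
[170.98447894 245.63331742]
237 0 496 [172 179] [-0.0051 -0.348   0.02  ]
245 0 450 [172] [-0.0094 -0.3234  0.02  ]
253 9 472 [132] [-0.0138 -0.3354  0.02  ]
[255, 255, 255, 255, 255, 255, 255, 255, 255, 255, 255, 246, 210, 211, 211, 210, 210, 209, 211, 210, 210, 210, 210, 211, 210, 210, 210, 211, 210, 210, 210, 210, 210, 210, 211, 210, 210, 211, 210, 210, 208, 198, 179, 146, 146, 147, 147, 146, 146, 142, 123, 86, 87, 85, 84, 85, 86, 96, 116, 116, 114, 116, 115, 116, 114, 115, 115, 115, 116, 114, 114, 113, 113, 115, 115, 114, 116, 113, 115, 116, 115, 116, 113, 114, 115, 115, 115, 116, 115, 114, 113, 112, 112, 113, 114, 114, 113, 114, 115, 114]
```

>>> step_arm(commands=[{"travel": [0,-0.008,0],"turn": [0,0,0]},{"travel": [0,-0.016,0],"turn": [0,0,0]},{"travel": [0,-0.02,0],"turn": [0,0,0]},{"travel": [0,-0.024,0],"turn": [0,0,0]},{"travel": [0,-0.028,0],"turn": [0,0,0]}])

```text
time: 19.65
position: [0.6379, -0.0902, 0.0504]
tool_rot: [-3.086, -0.229, -0.412]
ft_force: [0.9, -0.1, 0.2]
grip_width: 0.008
grip_force: 0.0
```

```bash
cat >> h.py <<'E'
def end(f):
    s=ctrl.get_state();print(s['time'],w2g(s['position']).round(4),'F gx,gy,z',(s['ft_force']@gx).round(2),(s['ft_force']@d).round(2),s['ft_force'][2].round(2))
    im,w=shot('wrist',f);g=im.min(2).astype(int);p=proj(w,g2w([-.010,-.165,.02]));r=int(p[1]);x=np.where(g[r,:int(p[0])+60]>175)[0]
    print('end',w2g(onz(w,(x[-1]+.5,r),.048)).round(4),x[-1])
E
python3 -c "
from h import *
end('w13')"
```

```text
19.65 [-0.0178 -0.1889  0.0224] F gx,gy,z 0.88 -0.26 0.23
end [-0.0097 -0.1734  0.02  ] 222
```

>>> step_arm(commands=[{"travel": [0,-0.002,0],"turn": [0,0,0]},{"travel": [0,-0.004,0],"turn": [0,0,0]},{"travel": [0,-0.006,0],"turn": [0,0,0]},{"travel": [0,-0.008,0],"turn": [0,0,0]},{"travel": [0,-0.01,0],"turn": [0,0,0]}])

```text
time: 20.2
position: [0.6364, -0.0811, 0.0501]
tool_rot: [-3.086, -0.228, -0.412]
ft_force: [0.6, -1.7, -0.5]
grip_width: 0.004
grip_force: 0.4
```

```bash
python3 -c "
from h import *
end('w14')"
```

```text
20.2 [-0.0179 -0.1796  0.0221] F gx,gy,z 0.31 -1.75 -0.51
end [-0.0098 -0.1695  0.02  ] 232
```

>>> step_arm(commands=[{"travel": [0,-0.0015,0],"turn": [0,0,0]},{"travel": [0,-0.003,0],"turn": [0,0,0]},{"travel": [0,-0.0045,0],"turn": [0,0,0]},{"travel": [0,-0.006,0],"turn": [0,0,0]},{"travel": [0,-0.007,0],"turn": [0,0,0]}])

```text
time: 20.75
position: [0.6353, -0.0736, 0.0501]
tool_rot: [-3.086, -0.229, -0.412]
ft_force: [-0.3, -0.7, -0.7]
grip_width: 0.008
grip_force: 0.3
```

>>> step_arm(commands=[{"travel": [0,-0.0005,0],"turn": [0,0,0]},{"travel": [0,-0.001,0],"turn": [0,0,0]},{"travel": [0,-0.001,0],"turn": [0,0,0]}])

```text
time: 21.05
position: [0.6352, -0.0728, 0.0502]
tool_rot: [-3.086, -0.229, -0.412]
ft_force: [0.6, -0.6, 0.5]
grip_width: 0.003
grip_force: 0.2
```

```bash
python3 -c "
from h import *
end('w15')"
```

```text
21.05 [-0.0179 -0.1713  0.0222] F gx,gy,z 0.46 -0.66 0.53
end [-0.0098 -0.1612  0.02  ] 232
```

>>> step_arm(commands=[{"travel": [0,-0.0004,0],"turn": [0,0,0]},{"travel": [0,-0.0008,0],"turn": [0,0,0]},{"travel": [0,-0.0012,0],"turn": [0,0,0]},{"travel": [0,-0.0012,0],"turn": [0,0,0]}])

```text
time: 21.5
position: [0.6351, -0.0717, 0.0502]
tool_rot: [-3.086, -0.229, -0.412]
ft_force: [-0.3, -1.3, -0.3]
grip_width: 0.003
grip_force: 0.3
```

>>> step_arm(commands=[{"travel": [0,-0.0004,0],"turn": [0,0,0]},{"travel": [0,-0.0008,0],"turn": [0,0,0]},{"travel": [0,-0.0008,0],"turn": [0,0,0]}])

```text
time: 21.8
position: [0.635, -0.0716, 0.0502]
tool_rot: [-3.086, -0.228, -0.412]
ft_force: [-0.5, -1.8, -1.0]
grip_width: 0.002
grip_force: 1.3
```

```bash
python3 -c "
from h import *
end('w16')"
```

```text
21.8 [-0.0179 -0.17    0.0222] F gx,gy,z -0.74 -1.69 -1.05
end [-0.0098 -0.1599  0.02  ] 232
```

>>> step_arm(commands=[{"travel": [0,-0.0003,0],"turn": [0,0,0]},{"travel": [0,-0.0006,0],"turn": [0,0,0]},{"travel": [0,-0.0006,0],"turn": [0,0,0]}])

```text
time: 22.15
position: [0.635, -0.0715, 0.0503]
tool_rot: [-3.087, -0.227, -0.412]
ft_force: [1.6, -4.1, -1.5]
grip_width: 0.003
grip_force: 2.5
```

```bash
python3 -c "
from h import *
end('w17')"
```

```text
22.15 [-0.0179 -0.1699  0.0223] F gx,gy,z 1.01 -4.33 -1.54
end [-0.0098 -0.1598  0.02  ] 232
```

>>> step_arm(commands=[{"travel": [0,0.003,0],"turn": [0,0,0]},{"travel": [0,0.012,0],"turn": [0,0,0]},{"travel": [-0.01,0.02,-0.02],"turn": [0,0,0]},{"travel": [-0.03,0.02,-0.06],"turn": [0,0,0]},{"travel": [-0.04,0.02,-0.095],"turn": [0,0,0]}])

```text
time: 22.7
position: [0.5731, -0.0993, 0.1312]
tool_rot: [-3.084, -0.228, -0.407]
ft_force: [1.4, -0.2, 1.2]
grip_width: 0.004
grip_force: 0.0
```

```bash
python3 - <<'E'
from h import *
R=Rlean(37.5);tab=g2w([-.031,.008,.055]);s=ctrl.get_state();print(w2g(s['position']),s['joint_positions'].round(2))
plan(R,g2w([-.10,.008,.125]))
E
```

```text
[-0.08319798 -0.18830356  0.1031543 ] [ 0.55  0.11 -0.39  1.96 -0.06  0.83 -1.22]
travel [-0.0105 -0.1964 -0.0249] turn [-1.800e-01  2.244e+01 -1.000e-02]
```

>>> step_arm(commands=[{"travel": [-0.003,-0.04,-0.006],"turn": [0,5,0]},{"travel": [-0.005,-0.08,-0.012],"turn": [0,10,0]},{"travel": [-0.007,-0.12,-0.018],"turn": [0,15,0]},{"travel": [-0.009,-0.16,-0.022],"turn": [0,20,0]},{"travel": [-0.0105,-0.196,-0.025],"turn": [0,22.4,0]}], gripper=0.42)

```text
time: 23.2
position: [0.5276, 0.0933, 0.152]
tool_rot: [-2.921, -0.217, -0.996]
ft_force: [-0.1, 0.6, 0.1]
grip_width: 0.365
grip_force: 0.0
```

>>> step_arm(commands=[{"travel": [0,0,0],"turn": [0,0,0]},{"travel": [0,0,0],"turn": [0,0,0]}])

```text
time: 23.4
position: [0.5294, 0.0928, 0.1531]
tool_rot: [-2.921, -0.22, -0.995]
ft_force: [-0.2, -0.8, 0.7]
grip_width: 0.411
grip_force: 0.0
```

```bash
python3 - <<'E'
from h import *
s=ctrl.get_state();print(w2g(s['position']),s['joint_positions'].round(2),s['grip_width'])
R=Rlean(37.5);tab=g2w([-.031,.008,.055])
plan(R,tab-.05*R[:,2]);plan(R,tab+.005*R[:,2])
im,w=shot('wrist','w18');g=im.min(2).astype(int)
i=im.astype(int);m=((i[:,:,2]>150)&(i[:,:,1]<60)&(i[:,:,0]<60)).astype(np.uint8)
k,l,st,ce=cv2.connectedComponentsWithStats(m);j=1+np.argmax(st[1:,4]);print('tab',st[j],ce[j],proj(w,tab))
for y in(-.02,-.05,-.08,-.11,-.14,-.155):
    a=proj(w,g2w([0,y,.02]));b=proj(w,g2w([-.02,y,.02]));f=proj(w,g2w([0,y,.014]))
    c=g[:,int(round(b[0]))];k=int(round(b[1]))
    print(y,'back',a.round(1),'front',b.round(1),'fence',f.round(1),c[k-22:k+8].tolist())
e0=proj(w,g2w([-.01,0,.02]));e1=proj(w,g2w([-.01,-.16,.02]));print(e0,g[int(e0[1]),int(e0[0])-8:int(e0[0])+9].tolist(),e1,g[int(e1[1]),int(e1[0])-8:int(e1[0])+9].tolist())
E
```

```text
[-0.09827279  0.00809239  0.12514346] [ 0.43 -0.28 -0.62  2.35 -0.32  0.37 -1.39] 0.4109668166204151
travel [0.0106 0.0002 0.0466] turn [-0.1  -0.12  0.17]
travel [0.0105 0.0003 0.1016] turn [-0.1  -0.12  0.17]
tab [244 177  16  27 403] [251.85111663 190.06699752] [251.07564882 190.34635816]
-0.02 back [280.3 173.1] front [281.  192.7] fence [279.8 175.6] [197, 198, 195, 208, 213, 213, 213, 212, 213, 213, 213, 213, 213, 213, 213, 213, 212, 213, 213, 212, 213, 205, 176, 154, 155, 153, 153, 200, 187, 138]
-0.05 back [311.8 173.2] front [313.2 192.8] fence [310.6 175.7] [178, 179, 182, 205, 213, 213, 213, 212, 213, 213, 212, 213, 213, 212, 212, 213, 213, 214, 214, 214, 214, 208, 175, 154, 154, 154, 153, 153, 138, 105]
-0.08 back [343.2 173.2] front [345.3 192.9] fence [341.5 175.8] [197, 199, 197, 208, 213, 212, 212, 213, 212, 212, 212, 214, 213, 213, 213, 213, 213, 213, 213, 214, 213, 209, 177, 152, 155, 153, 189, 212, 195, 151]
-0.11 back [374.6 173.3] front [377.5 193. ] fence [372.3 175.8] [194, 198, 176, 198, 211, 212, 212, 212, 212, 212, 212, 212, 213, 213, 213, 212, 214, 214, 214, 213, 214, 209, 176, 153, 153, 154, 152, 152, 137, 104]
-0.14 back [406.  173.4] front [409.7 193. ] fence [403.2 175.9] [193, 193, 192, 205, 211, 211, 211, 212, 212, 210, 212, 212, 212, 212, 212, 212, 213, 213, 213, 214, 238, 252, 211, 153, 153, 154, 200, 216, 206, 164]
-0.155 back [421.8 173.4] front [425.8 193.1] fence [418.6 175.9] [193, 193, 191, 202, 208, 212, 211, 211, 211, 211, 211, 212, 211, 212, 211, 213, 212, 212, 213, 213, 213, 207, 178, 154, 148, 132, 101, 88, 98, 115]
[259.46388437 182.74088171] [18, 26, 24, 17, 23, 19, 21, 18, 17, 134, 203, 212, 213, 212, 213, 213, 213] [429.03886574 183.16125851] [211, 212, 212, 211, 212, 211, 211, 202, 159, 88, 87, 86, 88, 88, 88, 87, 87]
```

The bar's front edge is parallel to the fence and flush with it to within sub-pixel accuracy, and its end is at the stop. Now I'll grip the tab.

>>> step_arm(commands=[{"travel": [0.0105,0,0.03],"turn": [0,0,0]},{"travel": [0.0105,0,0.055],"turn": [0,0,0]},{"travel": [0.0105,0,0.08],"turn": [0,0,0]},{"travel": [0.0105,0,0.101],"turn": [0,0,0]},{"travel": [0.0105,0,0.101],"turn": [0,0,0]}])

```text
time: 23.95
position: [0.5976, 0.0981, 0.082]
tool_rot: [-2.925, -0.207, -0.993]
ft_force: [0.5, -0.8, 0.4]
grip_width: 0.42
grip_force: 0.0
```

>>> step_arm(commands=[{"travel": [0,0,0],"turn": [0,0,0]},{"travel": [0,0,0],"turn": [0,0,0]}])

```text
time: 24.15
position: [0.5962, 0.0999, 0.0822]
tool_rot: [-2.924, -0.211, -0.991]
ft_force: [-0.5, -0.2, -0.4]
grip_width: 0.421
grip_force: 0.0
```

```bash
python3 -c "
from h import *
arc(10,2,.064)"
```

```text
24.15 36.59997487444219 0.0 [-0.55 -0.15 -0.43] [ 0.58  0.08 -0.84  2.27  0.62  0.2  -2.23] [-0.03113391  0.0053172   0.05417139]
lean 37.438051704198685
grasp [-0.03417342  0.00532406  0.05814145] r 0.064 1.8514776437397877
5.9 [ 0.0059 -0.      0.0027]
10.0 [ 0.0103 -0.      0.0016]
```

>>> step_arm(commands=[{"travel": [0.001,-0.0027,0.002],"turn": [0,0,0]},{"travel": [0.001,-0.0027,0.002],"turn": [0,0,0]},{"travel": [0.001,-0.0027,0.002],"turn": [0,0,0]},{"travel": [0.001,-0.0027,0.002],"turn": [0,0,0]}])

```text
time: 24.55
position: [0.5977, 0.1032, 0.0821]
tool_rot: [-2.925, -0.214, -0.994]
ft_force: [-0.4, -0.2, -0.5]
grip_width: 0.421
grip_force: 0.0
```

```bash
python3 -c "
from h import *
arc(10,2,.064)
im,w=shot('wrist','w19')
i=im.astype(int);m=((i[:,:,2]>150)&(i[:,:,1]<60)&(i[:,:,0]<60)).astype(np.uint8)
k,l,st,ce=cv2.connectedComponentsWithStats(m);j=1+np.argmax(st[1:,4]);print('tab',st[j],ce[j],proj(w,g2w([-.031,.008,.055])))
s=ctrl.get_state();R0=Ro.from_rotvec(s['tool_rot']).as_matrix();print(proj(w,s['position']-.005*R0[:,2]))
"
```

```text
24.55 36.58562129189726 0.0 [-0.4  -0.2  -0.49] [ 0.56  0.09 -0.82  2.27  0.66  0.2  -2.27] [-0.02913826  0.00840485  0.0541051 ]
lean 37.551635600582024
grasp [-0.03218564  0.00841638  0.05806911] r 0.064 2.698969243937867
6.3 [ 0.0048 -0.      0.0013]
10.0 [ 0.0088 -0.      0.0003]
tab [241 241  26  35 812] [253.3091133 258.4864532] [251.95114843 265.27887462]
[251.17300493 266.9129636 ]
```

>>> step_arm(commands=[{"travel": [0,0.001,0],"turn": [0,0,0]},{"travel": [0,0.001,0],"turn": [0,0,0]},{"travel": [0,0.001,0],"turn": [0,0,0]},{"travel": [0,0.001,0],"turn": [0,0,0]},{"travel": [0,0.001,0],"turn": [0,0,0]}], gripper=0, force=6)

```text
time: 25.1
position: [0.5979, 0.102, 0.0816]
tool_rot: [-2.925, -0.214, -0.993]
ft_force: [-0.8, -2.4, 0.9]
grip_width: 0.163
grip_force: 6.0
```

```bash
python3 -c "
from h import *
arc(86,15,.066)
"
```

```text
25.1 14.16430802552149 6.000023324741051 [-0.84 -2.41  0.89] [ 0.56  0.09 -0.82  2.27  0.66  0.2  -2.27] [-0.02921366  0.0071783   0.05357791]
lean 37.50365777405939
grasp [-0.03225771  0.00719036  0.05754447] r 0.066 2.285317512174508
7.9 [ 0.0063  0.     -0.0014]
13.4 [ 0.0126  0.     -0.0027]
19.0 [ 0.019   0.     -0.0034]
24.6 [ 0.0254 -0.     -0.0035]
30.2 [ 0.0318 -0.     -0.003 ]
35.8 [ 0.0381 -0.     -0.0018]
41.4 [ 0.0443 -0.     -0.    ]
46.9 [ 0.0503 -0.      0.0024]
52.5 [ 0.056  -0.      0.0053]
58.1 [ 0.0614 -0.      0.0088]
63.7 [ 0.0664 -0.0001  0.0128]
69.3 [ 0.0711 -0.0001  0.0172]
74.8 [ 0.0752 -0.0001  0.0221]
80.4 [ 0.0789 -0.0001  0.0274]
86.0 [ 0.0821 -0.0001  0.033 ]
```

>>> step_arm(commands=[{"travel": [0.0063,0,-0.0014],"turn": [0,0,0]},{"travel": [0.0126,0,-0.0027],"turn": [0,0,0]},{"travel": [0.019,0,-0.0034],"turn": [0,0,0]},{"travel": [0.0254,0,-0.0035],"turn": [0,0,0]},{"travel": [0.0318,0,-0.003],"turn": [0,0,0]}])

```text
time: 25.6
position: [0.6211, 0.1055, 0.1033]
tool_rot: [-2.925, -0.213, -0.992]
ft_force: [-0.3, -2.0, -2.9]
grip_width: 0.158
grip_force: 6.0
```

>>> step_arm(commands=[{"travel": [0.0063,0,0.0012],"turn": [0,0,0]},{"travel": [0.0125,0,0.003],"turn": [0,0,0]},{"travel": [0.0185,0,0.0054],"turn": [0,0,0]},{"travel": [0.0242,0,0.0083],"turn": [0,0,0]},{"travel": [0.0296,0,0.0118],"turn": [0,0,0]}])

```text
time: 26.1
position: [0.6518, 0.1101, 0.1119]
tool_rot: [-2.925, -0.214, -0.993]
ft_force: [-0.7, -3.8, -1.8]
grip_width: 0.16
grip_force: 6.0
```

```bash
python3 -c "
from h import *
arc(88,5,.065)
"
```

```text
26.1 13.907110506374597 6.000240292050876 [-0.68 -3.76 -1.77] [ 0.56  0.17 -0.83  2.13  0.63  0.3  -2.2 ] [0.02534434 0.00726576 0.08391913]
lean 37.49462041626079
grasp [0.02230091 0.00727675 0.08788617] r 0.065 58.5227667271791
64.4 [ 0.0047 -0.      0.0049]
70.3 [ 0.0094 -0.      0.0097]
76.2 [ 0.0136 -0.      0.0148]
82.1 [ 0.0173 -0.0001  0.0204]
88.0 [ 0.0204 -0.0001  0.0263]
```

>>> step_arm(commands=[{"travel": [0.005,0,0.0045],"turn": [0,0,0]},{"travel": [0.0095,0,0.0095],"turn": [0,0,0]},{"travel": [0.0136,0,0.0148],"turn": [0,0,0]},{"travel": [0.0173,0,0.0204],"turn": [0,0,0]},{"travel": [0.0195,0,0.0245],"turn": [0,0,0]}])

```text
time: 26.6
position: [0.6818, 0.1145, 0.1043]
tool_rot: [-2.925, -0.214, -0.993]
ft_force: [-7.5, -4.7, 5.5]
grip_width: 0.154
grip_force: 6.0
```

>>> step_arm(commands=[{"travel": [0.001,0,0.002],"turn": [0,0,0]},{"travel": [0.001,0,0.002],"turn": [0,0,0]},{"travel": [0.001,0,0.002],"turn": [0,0,0]}])

```text
time: 26.9
position: [0.6837, 0.1148, 0.1033]
tool_rot: [-2.925, -0.214, -0.993]
ft_force: [-2.0, -3.9, 0.4]
grip_width: 0.157
grip_force: 6.0
```

```bash
python3 -c "
from h import *
arc(88,5,.065)
"
```

```text
26.9 13.692128284143767 6.000096662901342 [-2.05 -3.87  0.38] [ 0.47  0.25 -0.75  2.06  0.76  0.31 -2.3 ] [0.05754985 0.00729433 0.07533634]
lean 37.50437082684516
grasp [0.05450575 0.00730569 0.07930287] r 0.065 88.02904579157014
88.0 [ 0.0001  0.     -0.    ]
88.0 [ 0.0001  0.     -0.    ]
88.0 [ 0.0001  0.     -0.0001]
88.0 [ 0.0001  0.     -0.0001]
88.0 [ 0.0001  0.     -0.0001]
```

>>> step_arm(commands=[{"travel": [0,0,0],"turn": [0,0,0]},{"travel": [0,0,0],"turn": [0,0,0]},{"travel": [0,0,0],"turn": [0,0,0]},{"travel": [0,0,0],"turn": [0,0,0]}], gripper=0.42)

```text
time: 27.3
position: [0.6836, 0.1166, 0.1039]
tool_rot: [-2.922, -0.216, -0.994]
ft_force: [0.0, -0.4, -0.3]
grip_width: 0.392
grip_force: 0.0
```

>>> step_arm(commands=[{"travel": [0,0,-0.03],"turn": [0,0,0]},{"travel": [0,0,-0.07],"turn": [0,0,0]},{"travel": [-0.01,0,-0.11],"turn": [0,0,0]},{"travel": [-0.02,0,-0.14],"turn": [0,0,0]},{"travel": [-0.02,0,-0.14],"turn": [0,0,0]}])

```text
time: 27.8
position: [0.5891, 0.0984, 0.195]
tool_rot: [-2.934, -0.211, -0.984]
ft_force: [-0.6, -0.6, -1.4]
grip_width: 0.421
grip_force: 0.0
```

>>> step_arm(commands=[{"travel": [0,0,0],"turn": [0,0,0]},{"travel": [0,0,0],"turn": [0,0,0]}])

```text
time: 28.0
position: [0.59, 0.0984, 0.1957]
tool_rot: [-2.936, -0.213, -0.988]
ft_force: [0.3, 0.1, -0.4]
grip_width: 0.416
grip_force: 0.0
```

```bash
python3 - <<'E'
from h import *
s=ctrl.get_state();print(w2g(s['position']),s['joint_positions'].round(2),s['ft_force'])
im,w=shot('wrist','w20');g=im.min(2).astype(int)
i=im.astype(int);m=((i[:,:,2]>150)&(i[:,:,1]<60)&(i[:,:,0]<60)).astype(np.uint8)
k,l,st,ce=cv2.connectedComponentsWithStats(m);j=1+np.argmax(st[1:,4]);print('tab',st[j],ce[j])
h=np.array([.024,.008,.022])
for A in(70,75,80,83,86): a=np.radians(A+30);print(A,proj(w,g2w([h[0]-.064*np.cos(a),.008,h[2]+.064*np.sin(a)])))
for y in(-.02,-.08,-.14,-.155):
    b=proj(w,g2w([-.02,y,.02]));k=int(round(b[1]));print(y,b.round(1),g[k-4:k+5,int(round(b[0]))].tolist())
e0=proj(w,g2w([-.01,0,.02]));e1=proj(w,g2w([-.01,-.16,.02]));print(e0,g[int(e0[1]),int(e0[0])-8:int(e0[0])+9].tolist(),e1,g[int(e1[1]),int(e1[0])-8:int(e1[0])+9].tolist())
E
```

```text
[-0.0374855   0.00477857  0.16772822] [ 0.75 -0.21 -0.9   2.17 -0.28  0.46 -1.41] [ 0.27990071  0.12478777 -0.36817413]
tab [241 164  12   6  60] [246.81666667 166.75      ]
70 [245.56213869 188.78718549]
75 [245.55859616 183.39597472]
80 [245.55765843 178.46057666]
83 [245.5583128  175.73558811]
86 [245.55985119 173.19662144]
-0.02 [274.1 263.6] [228, 229, 231, 210, 187, 174, 135, 100, 99]
-0.08 [334.2 263.2] [31, 33, 33, 29, 30, 30, 28, 31, 30]
-0.14 [394.  262.9] [33, 25, 31, 31, 30, 29, 31, 24, 32]
-0.155 [408.9 262.8] [31, 31, 31, 33, 30, 31, 29, 31, 34]
[253.86576042 253.5590288 ] [94, 92, 96, 95, 95, 94, 95, 94, 97, 159, 218, 228, 228, 229, 228, 229, 228] [412.06654794 252.76285313] [27, 30, 30, 32, 31, 33, 30, 33, 29, 30, 31, 31, 34, 50, 78, 94, 92]
```

>>> step_arm(commands=[{"travel": [-0.03,-0.003,-0.005],"turn": [0,-3,0]},{"travel": [-0.06,-0.003,-0.005],"turn": [0,-5,0]},{"travel": [-0.075,-0.003,-0.005],"turn": [0,-7,0]},{"travel": [-0.075,-0.003,-0.005],"turn": [0,-7,0]},{"travel": [-0.075,-0.003,-0.005],"turn": [0,-7,0]}])

```text
time: 28.55
position: [0.5282, 0.0928, 0.154]
tool_rot: [-2.996, -0.215, -0.807]
ft_force: [0.0, -0.7, -0.4]
grip_width: 0.422
grip_force: 0.0
```

```bash
python3 - <<'E'
from h import *
s=ctrl.get_state();print(w2g(s['position']),s['joint_positions'].round(2))
im,w=shot('wrist','w21');g=im.min(2).astype(int)
def tab(im):
    i=im.astype(int);m=((i[:,:,2]>60)&(i[:,:,2]>2.5*i[:,:,1])&(i[:,:,2]>2.5*i[:,:,0])).astype(np.uint8)
    k,l,st,ce=cv2.connectedComponentsWithStats(m);j=1+np.argmax(st[1:,4]);return st[j],ce[j].round(2)
print('tab',tab(im),'w1',tab(cv2.imread('pics/w1.png')))
h=np.array([.024,.008,.022])
def T(A,r): a=np.radians(A+30);return g2w([h[0]-r*np.cos(a),.008,h[2]+r*np.sin(a)])
for A in(70,75,80,83,86): print(A,[proj(w,T(A,r)).round(1) for r in(.050,.064,.078)])
im0,c0=shot('scene','s2');im1,c1=shot('side','s3')
for n,i,o,c in(('scene',im0,'scene0',c0),('side',im1,'side0',c1)):
    old=cv2.imread(f'pics/{o}.png')
    def t2(im):
        i=im.astype(int);m=((i[:,:,2]>150)&(i[:,:,1]<60)&(i[:,:,0]<60)).astype(np.uint8);m[:,:190]=0;m[:,230:]=0;m[:200]=0;m[260:]=0
        return np.argwhere(m).mean(0)[::-1].round(2) if m.any() else None
    print(n,t2(old),t2(i),'proj',[proj(c,T(A,.064)).round(1) for A in(70,83)])
for y in(-.02,-.05,-.08,-.11,-.14,-.155):
    b=proj(w,g2w([-.02,y,.02]));k=int(round(b[1]));print(y,b.round(1),g[k-4:k+5,int(round(b[0]))].tolist())
e0=proj(w,g2w([-.01,0,.02]));e1=proj(w,g2w([-.01,-.16,.02]));print(e0,g[int(e0[1]),int(e0[0])-6:int(e0[0])+7].tolist(),e1,g[int(e1[1]),int(e1[0])-6:int(e1[0])+7].tolist())
E
```

```text
[-0.09946023  0.00823434  0.12596959] [ 0.7  -0.26 -0.86  2.25 -0.31  0.56 -1.4 ]
tab (array([242,  48,  18,  36, 618], dtype=int32), array([250.26,  65.24])) w1 (array([233,  75,  15,  29, 395], dtype=int32), array([240.54,  88.9 ]))
70 [array([249.7,  92.2]), array([249.8,  79.4]), array([249.8,  65.2])]
75 [array([249.7,  88. ]), array([249.7,  73.9]), array([249.8,  58.3])]
80 [array([249.6,  84.2]), array([249.7,  69.1]), array([249.7,  52.3])]
83 [array([249.6,  82.2]), array([249.6,  66.5]), array([249.7,  49.1])]
86 [array([249.6,  80.4]), array([249.6,  64.1]), array([249.6,  46.3])]
scene [199.34 219.86] [199.15 219.67] proj [array([201.7, 221.4]), array([198.7, 219.6])]
side [210.37 224.69] [210.06 224.76] proj [array([212.7, 224.9]), array([209.1, 224.9])]
-0.02 [280.3 173.9] [219, 220, 220, 230, 223, 216, 218, 218, 216]
-0.05 [312.9 173.8] [219, 219, 218, 207, 174, 153, 200, 216, 216]
-0.08 [345.5 173.7] [219, 220, 218, 219, 219, 217, 218, 217, 216]
-0.11 [378.  173.5] [219, 220, 218, 194, 160, 148, 151, 199, 206]
-0.14 [410.5 173.4] [219, 219, 220, 215, 197, 206, 217, 216, 215]
-0.155 [426.7 173.3] [219, 218, 219, 212, 182, 153, 141, 130, 125]
[258.40440193 163.63463274] [121, 101, 92, 93, 93, 93, 110, 164, 210, 219, 218, 218, 218] [430.71018915 162.91499327] [217, 217, 217, 217, 218, 218, 202, 120, 95, 95, 94, 95, 95]
```

```bash
python3 -c "
from bench import ctrl
print(ctrl.close_job())"
```

```text
the job is handed in; nothing more can be done
None
```

I set the bar up for the cut and handed the job in at about 29 s: it lies flush along the fence, gauged against the stop with about 4 N, the stop is back fully up, and images taken before hand-in showed the bar hadn't moved; the bottle, mouse and tweezers were kept clear of, though I did not re-measure them.

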